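# Put up a sloping shelf: hook and lock the bracket, then lay on the tray

## Robot

A 7-joint arm with a two-finger parallel gripper is mounted at the origin on a cart in front of the work surface, level with it; the furniture and walls round the work are solid. World frame = base frame: x ahead of the robot, y to its left, z up, the work surface at z = 0. Lengths are in m, angles in rad, forces in N, time in s.
With the tool pointing down it reaches from about 0.4 to 0.85 m from the base axis. Payload 4.5 kg.
Tool frame: the origin (TCP) lies midway between the tips of the shut fingers; the grasp point (between the pads) lies ctrl.hold_point_z behind it (ctrl.hold_point_z is the distance from the TCP to the grasp point, in m); z points along the fingers, y is the line along which they close (so a half turn about z gives the same grasp; the last joint's range is limited). The gripper opens to 88 mm and grips with 3 to 60 N. Pads are 18 mm wide; open, the fingers measure 123 mm over their backs; the gripper's body (75 mm by 187 mm) begins 45 mm behind the grasp point.
Start: joints at [-1.305, 0.689, -0.195, 1.565, 0.157, 0.902, -0.215], TCP at [0.144, 0.608, 0.239] pointing down, gripper open.
Joint ranges: [-3.01, 3.01], [-0.46, 2.08], [-1.47, 1.51], [0.13, 2.56], [-1, 4.14], [0.04, 2.09], [-2.66, 2.66]. Speed limits (rad/s): [2.57, 2.57, 3.14, 3.14, 3.14, 3.14, 3.14].

## Interface

Orientations are given as a unit quaternion [x, y, z, w].
In Python, from rig import ctrl gives the robot as it stands.
- The arm moves only by the tool jog_arm, never from a script. Its argument "commands" is one flat list of numbers, 6 for each row, row after row: the shift along the tool's x, y, z in m, then the turn, a rotation vector about the tool's x, y, z in degrees. In form: [tx, ty, tz, ax, ay, az, tx, ty, tz, ax, ay, az, ...]. A call has exactly 5 rows; each row shifts and turns the commanded pose from where the row before left it, along the tool's axes as they then stand; what a row does not reach is not made up. A row lasts 1/12 s, in which the tool goes at most 41.7 mm and 7.16 degrees, less where a joint would pass 70% of its speed; a pose out of reach is approached as far as the arm can. A call is refused whole if a number of a shift passes 0.0417 or a number of a turn 7.16, either way. A call with a gripper value outside its range is refused whole. "fingers" is the opening in per cent of the stroke, from 0 (shut) to 100 (fully open), set as the call begins (left out, the last holds). The fingers move at their own pace and stop on an object; "force" is the grip in N (left out, the last holds). Time passes only in rows, so rows that do not move let the fingers close, or fill a call up. It gives the time, the measured TCP pose, the force, the opening and the grip force at its end, in the units of the state.
- ctrl.observe(): the state, without advancing time (a new reading comes with each control period).
- ctrl.grab_frame(name): name is "scene" or "side" or "wrist"; returns a dict with "img" (480x640x3 uint8, red, green, blue), "fx", "fy", "cx", "cy" (pixels), "R" (3x3) and "t" (3): a world point X has camera coordinates R X + t; the wrist camera has in their place "mount" (4x4, takes a point from camera to tool coordinates, whose origin is the TCP and whose axes are the flange's). Camera axes: x right, y down, z forward; pixel columns grow to the right and rows downward; lengths in m; the calibration is good to about 2 mm. A picture is of the moment at which its call begins: read the wrist's pose just before it. There is no depth.
- ctrl.close_job(): hands the job in; it is judged then, once.
The state is a dict: "t": time; "q": joint angles; "joint_vel": joint speeds; "joint_efforts": joint torques, N m; "tcp_pos": TCP position; "ee_rot": TCP orientation; "contact_force": force on the tool from outside, world axes, zero at the start; "ft_torque": the same for the moment, N m; "finger_gap": finger opening in m; "grip_force": force on a finger pad.
Only numpy, scipy, OpenCV 4.12 (cv2) and the standard library are available. Lean on these libraries where they do the work, as an engineer would, in place of code of your own. Each camera call takes 0.05 s, during which the arm holds its last target. There are 200 camera calls.

## Task

The bench rack is missing its right-hand shelf bracket: hook the loose yellow bracket into the slots of the right-hand upright at the same height as the left one, and press it down fully home so that the orange catch snaps out above its pin. Then lay the blue divided tray across the two brackets, centred, flat on both arms, between their upturned noses and the uprights. Leave the cards, the roll of stickers and the glue stick where they are.

Things in the scene. Friction and masses are not known exactly. Their poses are not given: they have to be found in the camera images.
- rack: Grey bench rack, fixed, 336 mm high. Origin on the table midway between its two uprights (50 mm wide, 30 mm deep, centred at y = +80 left and -80 mm right), in the plane of their front faces; x into the rack, away from the robot; z up. The left upright carries a fixed yellow bracket like the loose one, its arm sloping 30 deg down towards the robot. Bars join the uprights behind them.
- slot_home (a point): Point on the right upright's face, (0, -80, 124) mm in the rack's frame, with its axes: the bracket's heel is here when home. Slots, 10 mm wide and 33 mm high, in a 4 mm plate (hollow behind), in two columns 12.5 mm either side of the middle; bottom edges every 50 mm, 50 to 250 mm above the table. The bracket's hooks belong in those at 150 and 200 mm and rest on their bottom edges.
- bracket: Loose yellow bracket, 0.25 kg, lying flat. Channel arm 30 mm wide (y), 34 mm high, x = -70 to +70 mm; origin on the table under the arm's middle; +x to the hook end, z up. Upturned nose, 14 mm above the flat top, at x = -70 to -66; underside cut up 14 mm at the nose. Grip across the arm near x = 0 (balanced within 25 mm). Mounted, it is pitched 30 deg, nose end down, +x into the rack.
- heel (a point): Lower back corner of the bracket, (70, 0, 0) mm in its frame, its axes. The back edge of its two 5 mm ears (at y = +-12.5 mm, 22 mm deep, 88 mm high) runs from here along (0.5, 0, 0.866), upright when mounted. Seen mounted, above the heel: hook tongues at 26-34 and 76-84 mm, reaching 10.5 mm past the edge; at their ends fingers (5.5 to 10.5 mm past it) hang 17 mm lower, tips tapered.
- bracket_pin (a point): Steel pin, 6 mm thick, between the ears; mounted, it is 46 mm above the heel and 7 mm before the back edge. The hooks enter the slots with the heel 17 to 25 mm above home and the back edge against the upright; then lower it. About 12 mm above home the pin meets the catch: the bracket hangs there safely if let go. Snapping past takes about 10 N (up to 15 N) down.
- thumb_pad (a point): Middle of the top of the flat pad (26 mm deep, 30 mm wide, level when mounted) over the bracket's ears: press down here. (104.7, 0, 86.2) mm in the bracket's frame; mounted, 13 mm before the upright's face and 92 mm above the heel. Pressing or pulling down far out on the arm makes the hooks bind in the slots.
- catch (a joint): Orange spring catch, 12 mm wide, sticking 6.5 mm out of the right upright's face 179 mm above the table. 0 rad: sprung out level; grows (to about 0.5 rad) as the bracket's pin pushes it down, and springs back to 0 once the pin has passed below; the pin then cannot rise past it.
- tray_seat (a point): Point fixed to the rack, (-78.5, 0, 118) mm in its frame, with its axes: the tray's origin is here when it lies midway between noses and ears on both arms, pitched 30 deg (0.5236 rad), robot side low. It may lie up to 7 mm either way along the slope; the arms are 30 mm wide, centred at y = +-80 mm.
- tray: Loose blue tray, 116 mm (x) by 230 mm (y), 0.35 kg, floor 6 mm thick, rim 24 to 28 mm high; origin under its centre, z up. A divider 10 mm thick, 108 mm long, runs along x through the middle, its top 62 mm above the underside: grip it there, from above. It may lie either way round.
- cards_a: banded bundle of printed cards, 71 x 104 x 29 mm, lying left of the rack; bystander; origin under its centre
- label_roll: white roll of stickers, 64 mm across, 38 mm high, left of the rack; bystander; origin under its centre
- glue_stick: glue stick with blue cap standing on end, 25 mm across, 88 mm high, right of the rack; bystander; origin under its centre

How it is judged:
On the way:
1. the bracket is hooked in the right upright and locked under its catch, with no tray on it yet (x of heel in the frame of slot_home between -0.005 and 0.005 m and y of heel in the frame of slot_home between -0.008 and 0.008 m and z of heel in the frame of slot_home between -0.005 and 0.005 m and angle between the z axis of bracket and the z axis of rack, either way round between 0.4236 and 0.6236 rad and value of joint catch below 0.2 rad and distance between tray and slot_home above 0.17 m), for 0.2 s.
At the end, for the whole second after the job is handed in: Bracket home in the right upright (heel within 5 mm in height and depth, 8 mm sideways; slope 30 +- 5.7 deg), catch out (below 0.2 rad); tray at rest on both arms between noses and ears (within 17 mm in depth, 30 mm sideways, 14 mm in height; slope 30 +- 4.8 deg; square within 6.9 deg) (x of heel in the frame of slot_home between -0.005 and 0.005 m and y of heel in the frame of slot_home between -0.008 and 0.008 m and z of heel in the frame of slot_home between -0.005 and 0.005 m and angle between the z axis of bracket and the z axis of rack, either way round between 0.4236 and 0.6236 rad and value of joint catch below 0.2 rad and x of tray in the frame of tray_seat between -0.017 and 0.017 m and y of tray in the frame of tray_seat between -0.03 and 0.03 m and z of tray in the frame of tray_seat between -0.014 and 0.014 m and angle between the z axis of tray and the z axis of rack, either way round between 0.4386 and 0.6086 rad and angle between the y axis of tray and the y axis of rack, either way round below 0.12 rad and linear speed of each of tray, bracket below 0.02 m/s); the robot touches nothing.
It fails at once if a bystander (cards, roll of stickers or glue stick) is moved more than 30 mm or knocked over (distance of any of cards_a, label_roll, glue_stick from where it was at the start of the episode above 0.03 m or angle between glue_stick's own z axis and vertical above 0.5 rad).
It also fails if it takes over 64 s, if anything falls off the work surface, if the arm or the gripper's body presses on something with over 40 N, if the wrist force passes 120 N, or if a joint passes its speed limit or range.

## Working session

There is one attempt and no reset: what is moved stays moved. The work goes in short steps, Python scripts to look and compute and a tool call to move; the robot and the scene stay as the last step left them, time stands still between calls to the robot, and variables do not carry over. Pictures are saved under pics/ and viewed, at most 10 in all, crops included, and the job is handed in when it is done.

Besides the shell and the picture viewer there is one more tool, called after "Emit:" as a command line: name --argument value ..., lists and objects as JSON in quotes. jog_arm: Moves the arm, as the interface text tells. Its arguments: {"type":"object","properties":{"commands":{"type":"array","items":{"type":"number"}},"fingers":{"type":"number"},"force":{"type":"number"}},"required":["commands"]}

```bash
ls; mkdir -p pics; python3 - <<'E'
from rig import ctrl
import cv2,numpy as np
s=ctrl.observe();print({k:np.round(v,3).tolist() for k,v in s.items()},ctrl.hold_point_z)
for n in("scene","side"):
    f=ctrl.grab_frame(n);cv2.imwrite(f"pics/{n}0.png",f["img"][:,:,::-1]);print(n,f["fx"],f["fy"],f["cx"],f["cy"],np.round(f["R"],4).tolist(),f["t"])
f=ctrl.grab_frame("wrist");print(f["mount"])
E
```

```text
pics
{'t': 0.0, 'q': [-1.305, 0.69, -0.195, 1.566, 0.157, 0.902, -0.215], 'joint_vel': [-0.001, -0.001, 0.001, 0.001, -0.001, 0.001, -0.002], 'joint_efforts': [-0.0, -52.756, -1.267, -15.343, -0.053, 0.007, 0.0], 'tcp_pos': [0.143, 0.608, 0.238], 'ee_rot': [0.116, 0.993, -0.001, -0.0], 'contact_force': [-0.91, 0.2, -0.061], 'ft_torque': [-0.05, 0.01, -0.079], 'grip_force': 0.0, 'finger_gap': 0.088} 0.0187
scene 480.29103018389867 480.29103018389867 315.8690717103563 241.61504074686349 [[0.7457, -0.666, -0.021], [-0.4795, -0.5145, -0.7109], [0.4626, 0.5402, -0.703]] [-0.33998647  0.42305701  0.74472661]
side 478.45556798643315 478.45556798643315 317.3548416092142 240.23438183349245 [[0.8458, -0.5333, 0.0122], [-0.2934, -0.4842, -0.8243], [0.4455, 0.6936, -0.566]] [-0.42008814  0.32360556  0.81375074]
[[-7.23400366e-04 -9.52141403e-01 -3.05657040e-01  7.92319414e-02]
 [ 9.99999368e-01 -4.25807323e-04 -1.04028727e-03 -7.51773568e-04]
 [ 8.60349576e-04 -3.05657599e-01  9.52141109e-01 -1.46707869e-01]
 [ 0.00000000e+00  0.00000000e+00  0.00000000e+00  1.00000000e+00]]
```

View pics/scene0.png

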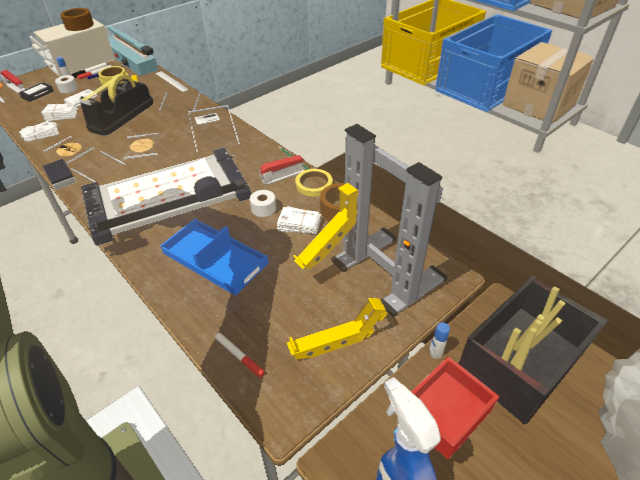

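View pics/side0.png

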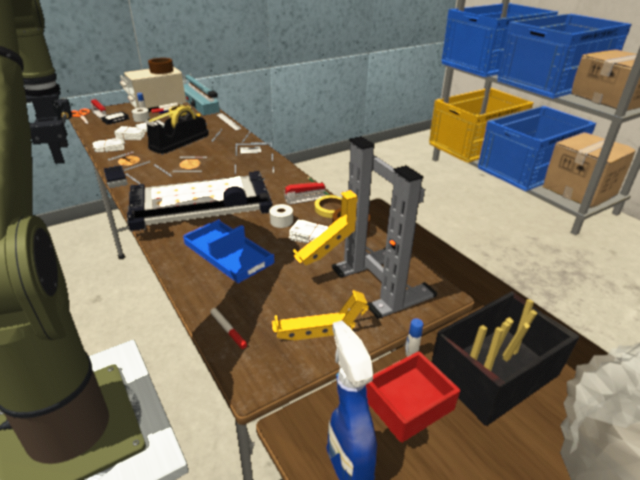

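```bash
cat > h.py <<'E'
from rig import ctrl
import cv2,numpy as np
from scipy.spatial.transform import Rotation as Ro
def cam(f):
    if "R" in f: return np.array(f["R"]),np.array(f["t"])
def ray(f,uv):
    R,t=cam(f); d=R.T@np.array([(uv[0]-f["cx"])/f["fx"],(uv[1]-f["cy"])/f["fy"],1]); return -R.T@t,d
def onz(f,uv,z):
    c,d=ray(f,uv); return c+d*(z-c[2])/d[2]
def proj(f,X):
    R,t=cam(f); p=np.atleast_2d(X)@R.T+t; return np.c_[p[:,0]/p[:,2]*f["fx"]+f["cx"],p[:,1]/p[:,2]*f["fy"]+f["cy"]]
def tri(obs):
    A=np.zeros((3,3));b=np.zeros(3)
    for f,uv in obs:
        c,d=ray(f,uv);d/=np.linalg.norm(d);P=np.eye(3)-d[None].T*d;A+=P;b+=P@c
    return np.linalg.solve(A,b)
def wrist():
    s=ctrl.observe();f=ctrl.grab_frame("wrist")
    T=np.eye(4);T[:3,:3]=Ro.from_quat(s["ee_rot"]).as_matrix();T[:3,3]=s["tcp_pos"]
    W=np.linalg.inv(T@np.array(f["mount"]));f=dict(f);f["R"]=W[:3,:3];f["t"]=W[:3,3];return f
def st():
    s=ctrl.observe();print({k:np.round(s[k],4).tolist() for k in("t","q","tcp_pos","ee_rot","contact_force","ft_torque","finger_gap","grip_force")});return s
E
python3 - <<'E'
from h import *
f=ctrl.grab_frame("scene");g=ctrl.grab_frame("side")
cv2.imwrite("pics/c1.png",cv2.resize(f["img"][120:370,150:480,::-1],None,fx=2.4,fy=2.4,interpolation=cv2.INTER_CUBIC))
for n,x in(("sc",f),("si",g)):
    print(n,"cam",ray(x,(0,0))[0])
for uv in((335,340),(215,270),(398,300),(345,262)):print(uv,onz(f,uv,0))
E
```

```text
sc cam [ 0.11185933 -0.41104049  0.81714073]
si cam [ 0.08771426 -0.63178897  0.73248466]
(335, 340) [ 0.4909685  -0.01830641  0.        ]
(215, 270) [0.4182328  0.30574352 0.        ]
(398, 300) [ 0.65989743 -0.03620945  0.        ]
(345, 262) [0.65425332 0.12073345 0.        ]
```

View pics/c1.png

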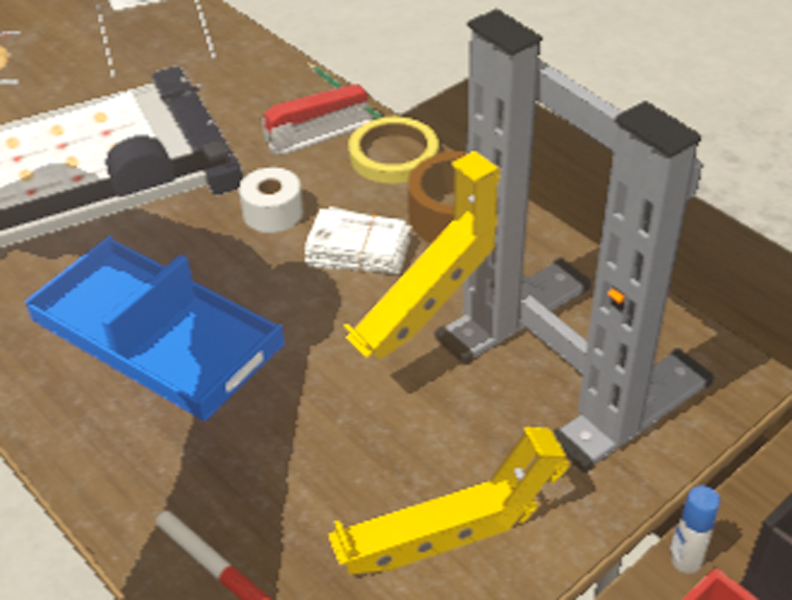

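```bash
cat >> h.py <<'E'
def Rot(yaw,tilt,w=0):
    # tool: tilt 0 = down, tool x = -forward, y = left ; yaw = heading of 'forward'; tilt = fingers lean forward
    B=np.array([[-1,0,0],[0,1,0],[0,0,-1]]).T
    return Ro.from_euler("z",yaw).as_matrix()@Ro.from_euler("y",-tilt).as_matrix()@B
def plan(p,R,calls,p0=None,R0=None):
    s=ctrl.observe()
    p0=np.array(s["tcp_pos"]) if p0 is None else p0
    R0=Ro.from_quat(s["ee_rot"]).as_matrix() if R0 is None else R0
    n=calls*5; rv=Ro.from_matrix(R0.T@R).as_rotvec(degrees=True)/n; rv=np.round(rv,2)
    dp=(np.array(p)-p0)/n; Rk=R0; out=[]
    for k in range(n):
        out.append(np.r_[np.round(Rk.T@dp,4),rv]); Rk=Rk@Ro.from_rotvec(rv,degrees=True).as_matrix()
    print("maxshift",np.abs(np.array(out)[:,:3]).max(),"len",np.linalg.norm(dp),"turn",np.linalg.norm(rv))
    for c in range(calls): print([float(x) for r in out[c*5:c*5+5] for x in r])
E
python3 - <<'E'
from h import *
f=ctrl.grab_frame("scene")
C=lambda u,v:(150+u/2.4,120+v/2.4)
a=onz(f,C(337,537),.048);b=onz(f,C(498,490),.034);h=onz(f,C(530,520),.0)
print("nose top",a,"arm top end",b,h)
d=b-a;print(np.degrees(np.arctan2(d[1],d[0])))
# nose of left bracket, uprights
for n,uv,z in(("L up front base",C(470,320),.02),("R front base",C(582,430),.02),("top R front-left",C(617,118),.336),("top R front-right",C(683,152),.336),("top L fl",C(469,20),.336),("top L fr",C(527,50),.336)):print(n,onz(f,uv,z))
# tray rim corners
for uv in((28,303),(108,240),(283,325),(205,415)):print("tray",onz(f,C(*uv),.026))
plan([.44,0,.28],Rot(0,0),4)
E
```

```text
nose top [0.4014061  0.00917893 0.048     ] arm top end [ 0.53310822 -0.03791097  0.034     ] [ 0.54942269 -0.06128104  0.        ]
-19.674434195079698
L up front base [0.6613436  0.12589196 0.02      ]
R front base [ 0.63971746 -0.03612345  0.02      ]
top R front-left [ 0.65463136 -0.01688781  0.336     ]
top R front-right [ 0.65737139 -0.07217939  0.336     ]
top L fl [0.66919802 0.14537361 0.336     ]
top L fr [0.67126175 0.08523404 0.336     ]
tray [0.35780603 0.43177216 0.026     ]
tray [0.46427099 0.45760684 0.026     ]
tray [0.52248866 0.23813657 0.026     ]
tray [0.40416581 0.19784913 0.026     ]
maxshift 0.0302 len 0.03389029127901658 turn 0.66
[-0.0214, -0.0262, -0.0021, -0.0, -0.0, -0.66, -0.0211, -0.0264, -0.0021, -0.0, -0.0, -0.66, -0.0208, -0.0267, -0.0021, -0.0, -0.0, -0.66, -0.0205, -0.0269, -0.0021, -0.0, -0.0, -0.66, -0.0202, -0.0271, -0.0021, -0.0, -0.0, -0.66]
[-0.0199, -0.0274, -0.0021, -0.0, -0.0, -0.66, -0.0196, -0.0276, -0.0021, -0.0, -0.0, -0.66, -0.0192, -0.0278, -0.0021, -0.0, -0.0, -0.66, -0.0189, -0.028, -0.0021, -0.0, -0.0, -0.66, -0.0186, -0.0283, -0.0021, -0.0, -0.0, -0.66]
[-0.0183, -0.0285, -0.0021, -0.0, -0.0, -0.66, -0.0179, -0.0287, -0.0021, -0.0, -0.0, -0.66, -0.0176, -0.0289, -0.0021, -0.0, -0.0, -0.66, -0.0173, -0.0291, -0.0021, -0.0, -0.0, -0.66, -0.0169, -0.0293, -0.0021, -0.0, -0.0, -0.66]
[-0.0166, -0.0295, -0.0021, -0.0, -0.0, -0.66, -0.0162, -0.0297, -0.0021, -0.0, -0.0, -0.66, -0.0159, -0.0299, -0.0021, -0.0, -0.0, -0.66, -0.0156, -0.03, -0.0021, -0.0, -0.0, -0.66, -0.0152, -0.0302, -0.0021, -0.0, -0.0, -0.66]
```

```bash
python3 - <<'E'
from h import *
plan([.40,-.01,.30],Rot(-.17,.26),4)
E
```

```text
maxshift 0.0283 len 0.03360166222584598 turn 0.7618398781896363
[-0.0196, -0.0271, -0.0031, -0.02, -0.74, -0.18, -0.0195, -0.0272, -0.0028, -0.02, -0.74, -0.18, -0.0195, -0.0273, -0.0026, -0.02, -0.74, -0.18, -0.0194, -0.0273, -0.0023, -0.02, -0.74, -0.18, -0.0194, -0.0274, -0.0021, -0.02, -0.74, -0.18]
[-0.0193, -0.0274, -0.0019, -0.02, -0.74, -0.18, -0.0192, -0.0275, -0.0016, -0.02, -0.74, -0.18, -0.0192, -0.0276, -0.0014, -0.02, -0.74, -0.18, -0.0191, -0.0276, -0.0011, -0.02, -0.74, -0.18, -0.019, -0.0277, -0.0009, -0.02, -0.74, -0.18]
[-0.019, -0.0277, -0.0007, -0.02, -0.74, -0.18, -0.0189, -0.0278, -0.0004, -0.02, -0.74, -0.18, -0.0188, -0.0279, -0.0002, -0.02, -0.74, -0.18, -0.0187, -0.0279, 0.0, -0.02, -0.74, -0.18, -0.0186, -0.028, 0.0003, -0.02, -0.74, -0.18]
[-0.0185, -0.028, 0.0005, -0.02, -0.74, -0.18, -0.0184, -0.0281, 0.0007, -0.02, -0.74, -0.18, -0.0183, -0.0281, 0.001, -0.02, -0.74, -0.18, -0.0182, -0.0282, 0.0012, -0.02, -0.74, -0.18, -0.0181, -0.0283, 0.0014, -0.02, -0.74, -0.18]
```

Emit:
jog_arm --commands '[-0.0195, -0.027, -0.003, 0, -0.75, -0.2, -0.0195, -0.027, -0.003, 0, -0.75, -0.2, -0.0195, -0.027, -0.0025, 0, -0.75, -0.2, -0.0195, -0.0275, -0.0025, 0, -0.75, -0.2, -0.0195, -0.0275, -0.002, 0, -0.75, -0.2]' --fingers 100

```text
t: 0.72
tcp_pos: [0.2084, 0.4526, 0.2545]
ee_rot: [0.107, 0.994, -0.004, 0.033]
contact_force: [0.3, 0.2, 0.8]
finger_gap: 0.0879
grip_force: 0.0
```

Emit:
jog_arm --commands '[-0.019, -0.0275, -0.002, 0, -0.75, -0.2, -0.019, -0.0275, -0.0015, 0, -0.75, -0.2, -0.019, -0.0275, -0.0015, 0, -0.75, -0.2, -0.019, -0.0275, -0.001, 0, -0.75, -0.2, -0.019, -0.0275, -0.001, 0, -0.75, -0.2]'

```text
t: 1.13
tcp_pos: [0.272, 0.2987, 0.2704]
ee_rot: [0.098, 0.993, -0.007, 0.065]
contact_force: [0.6, -0.4, -0.0]
finger_gap: 0.0881
grip_force: 0.0
```

Emit:
jog_arm --commands '[-0.019, -0.028, -0.0005, 0, -0.75, -0.2, -0.019, -0.028, -0.0005, 0, -0.75, -0.2, -0.019, -0.028, 0, 0, -0.75, -0.2, -0.019, -0.028, 0, 0, -0.75, -0.2, -0.0185, -0.028, 0.0005, 0, -0.75, -0.2]'

```text
t: 1.55
tcp_pos: [0.3372, 0.1438, 0.2863]
ee_rot: [0.089, 0.991, -0.011, 0.098]
contact_force: [1.0, 0.6, 1.0]
finger_gap: 0.088
grip_force: 0.0
```

Emit:
jog_arm --commands '[-0.0185, -0.028, 0.0005, 0, -0.75, -0.2, -0.0185, -0.028, 0.0005, 0, -0.75, -0.2, -0.0185, -0.028, 0.001, 0, -0.75, -0.2, -0.018, -0.028, 0.001, 0, -0.75, -0.2, -0.018, -0.028, 0.0015, 0, -0.75, -0.2]'

```text
t: 1.97
tcp_pos: [0.402, -0.0097, 0.303]
ee_rot: [0.08, 0.988, -0.015, 0.13]
contact_force: [0.4, 1.0, 0.1]
finger_gap: 0.088
grip_force: 0.0
```

```bash
python3 - <<'E'
from h import *
st();f=wrist();cv2.imwrite("pics/w1.png",f["img"][:,:,::-1]);st();print(f["fx"])
np.save("pics/w1.npy",{k:f[k] for k in("fx","fy","cx","cy","R","t","img")},allow_pickle=True)
E
```

```text
{'t': 1.9667, 'q': [-0.1139, 0.2063, -0.0649, 2.3137, 0.2874, 0.3903, 0.9805], 'tcp_pos': [0.402, -0.0097, 0.303], 'ee_rot': [0.0797, 0.9881, -0.0151, 0.1304], 'contact_force': [0.4231, 1.0461, 0.0758], 'ft_torque': [0.0704, 0.2528, 0.0576], 'finger_gap': 0.088, 'grip_force': 0.0}
{'t': 2.0167, 'q': [-0.1023, 0.207, -0.0584, 2.3108, 0.2873, 0.3902, 0.987], 'tcp_pos': [0.4036, -0.0167, 0.3036], 'ee_rot': [0.0854, 0.9875, -0.0171, 0.1314], 'contact_force': [1.4269, -2.785, 1.2795], 'ft_torque': [-0.2023, 0.1529, -0.0347], 'finger_gap': 0.0883, 'grip_force': 0.0}
374.9639689014665
```

View pics/w1.png

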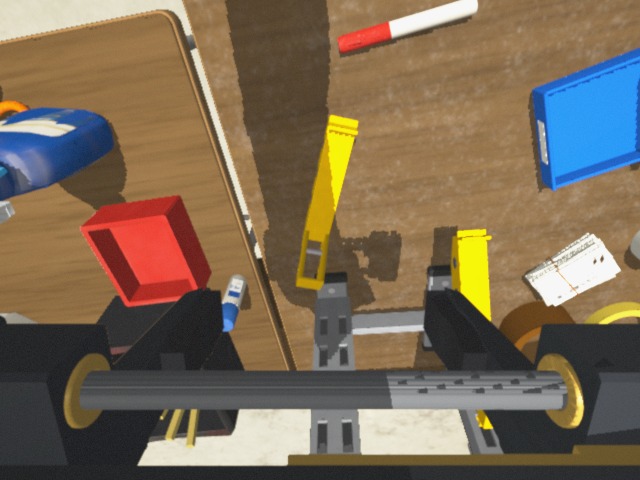

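```bash
python3 - <<'E'
from h import *
st();f=wrist();np.save("pics/w2.npy",f,allow_pickle=True);g=ctrl.grab_frame("scene");np.save("pics/s2.npy",g,allow_pickle=True)
def cr(f,x,y,w,h,s):
    o=np.zeros((600,int(w*s),3),np.uint8);c=cv2.resize(f["img"][y:y+h,x:x+w,::-1],None,fx=s,fy=s,interpolation=cv2.INTER_CUBIC)[:600];o[:len(c)]=c;return o
cv2.imwrite("pics/c2.png",np.hstack([cr(f,285,105,90,195,3),cr(f,300,280,75,200,3),cr(g,380,160,75,150,4)]))
E
```

```text
{'t': 2.0167, 'q': [-0.1023, 0.207, -0.0584, 2.3108, 0.2873, 0.3902, 0.987], 'tcp_pos': [0.4036, -0.0167, 0.3036], 'ee_rot': [0.0854, 0.9875, -0.0171, 0.1314], 'contact_force': [1.4269, -2.785, 1.2795], 'ft_torque': [-0.2023, 0.1529, -0.0347], 'finger_gap': 0.0883, 'grip_force': 0.0}
```

View pics/c2.png

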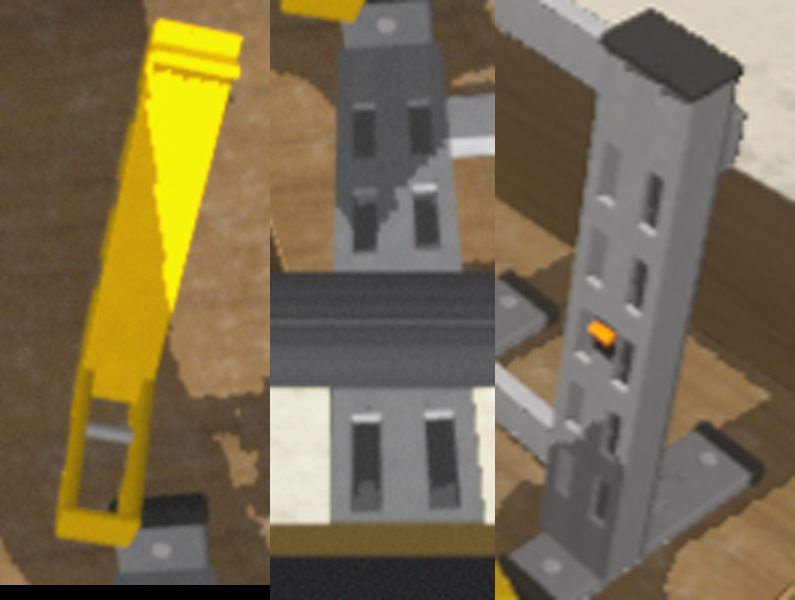

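```bash
python3 - <<'E'
from h import *
w=np.load("pics/w2.npy",allow_pickle=True).item();g=np.load("pics/s2.npy",allow_pickle=True).item()
P=lambda x,y:(285+x/3,105+y/3); Q=lambda x,y:(300+(x-270)/3,280+y/3); S=lambda x,y:(380+(x-495)/4,160+y/4)
for n,uv,z in(("noseL",P(158,22),.048),("noseR",P(242,38),.048),("armL0",P(148,72),.034),("armR0",P(236,84),.034),("armL1",P(87,362),.034),("armR1",P(157,368),.034)):print(n,onz(w,uv,z).round(4))
pts=[onz(w,P(*x),.0862) for x in((60,510),(138,518),(135,545),(57,535))];print("pad",np.mean(pts,0).round(4))
for z,a,b in((.05,(365,103),(420,100)),(.1,(365,190),(425,186)),(.2,(367,414),(440,412))):
    A,B=onz(w,Q(*a),z),onz(w,Q(*b),z);print("w",z,A.round(4),B.round(4),np.linalg.norm(A-B).round(4),(A+B)[:2]/2)
for z,a,b in((.25,(605,203),(650,232)),(.2,(592,284),(634,310)),(.15,(583,358),(620,384)),(.1,(573,428),(608,456)),(.05,(562,492),(598,520))):
    A,B=onz(g,S(*a),z),onz(g,S(*b),z);print("s",z,A.round(4),B.round(4),np.linalg.norm(A-B).round(4),(A+B)[:2]/2)
E
```

```text
noseL [ 0.388  -0.0037  0.048 ]
noseR [0.3979 0.0228 0.048 ]
armL0 [ 0.4079 -0.01    0.034 ]
armR0 [0.4173 0.0196 0.034 ]
armL1 [ 0.5202 -0.053   0.034 ]
armR1 [ 0.5277 -0.0255  0.034 ]
pad [ 0.5635 -0.0554  0.0862]
w 0.05 [ 0.6544 -0.0534  0.05  ] [ 0.6566 -0.0283  0.05  ] 0.0251 [ 0.65547538 -0.04083546]
w 0.1 [ 0.6554 -0.0539  0.1   ] [ 0.657  -0.0287  0.1   ] 0.0253 [ 0.65622595 -0.04126701]
w 0.2 [ 0.6545 -0.0537  0.2   ] [ 0.6572 -0.0287  0.2   ] 0.0252 [ 0.65586996 -0.04117998]
s 0.25 [ 0.657  -0.0284  0.25  ] [ 0.6566 -0.0545  0.25  ] 0.0261 [ 0.65679941 -0.04143203]
s 0.2 [ 0.6569 -0.028   0.2   ] [ 0.6577 -0.0524  0.2   ] 0.0245 [ 0.6573365  -0.04019373]
s 0.15 [ 0.6583 -0.0282  0.15  ] [ 0.658  -0.0516  0.15  ] 0.0234 [ 0.65816892 -0.03986269]
s 0.1 [ 0.6583 -0.0285  0.1   ] [ 0.6568 -0.0526  0.1   ] 0.0241 [ 0.65759029 -0.04050533]
s 0.05 [ 0.6583 -0.0277  0.05  ] [ 0.6576 -0.0526  0.05  ] 0.025 [ 0.657948   -0.04015061]
```

```bash
python3 - <<'E'
from h import *
st();plan([.4665,-.0165,.10],Rot(-.3665,0),2)
R=Rot(-.3665,0);plan([.4665,-.0165,.006],R,1,np.array([.4665,-.0165,.10]),R)
E
```

```text
{'t': 2.1167, 'q': [-0.113, 0.2069, -0.0634, 2.3135, 0.2886, 0.3911, 0.9737], 'tcp_pos': [0.402, -0.011, 0.3028], 'ee_rot': [0.0837, 0.9878, -0.0155, 0.13], 'contact_force': [0.4615, -0.1669, -0.8289], 'ft_torque': [0.0528, 0.2872, 0.0306], 'finger_gap': 0.0881, 'grip_force': 0.0}
maxshift 0.0213 len 0.021291884932904112 turn 1.8746733048720783
[-0.001, 0.0007, 0.0213, 0.1, 1.5, 1.12, -0.0015, 0.0008, 0.0212, 0.1, 1.5, 1.12, -0.0021, 0.0009, 0.0212, 0.1, 1.5, 1.12, -0.0026, 0.0009, 0.0211, 0.1, 1.5, 1.12, -0.0031, 0.001, 0.021, 0.1, 1.5, 1.12]
[-0.0036, 0.0011, 0.0209, 0.1, 1.5, 1.12, -0.0042, 0.0013, 0.0208, 0.1, 1.5, 1.12, -0.0047, 0.0014, 0.0207, 0.1, 1.5, 1.12, -0.0052, 0.0015, 0.0206, 0.1, 1.5, 1.12, -0.0057, 0.0017, 0.0204, 0.1, 1.5, 1.12]
maxshift 0.0188 len 0.0188 turn 0.0
[0.0, 0.0, 0.0188, 0.0, 0.0, 0.0, 0.0, 0.0, 0.0188, 0.0, 0.0, 0.0, 0.0, 0.0, 0.0188, 0.0, 0.0, 0.0, 0.0, 0.0, 0.0188, 0.0, 0.0, 0.0, 0.0, 0.0, 0.0188, 0.0, 0.0, 0.0]
```

Emit:
jog_arm --commands '[-0.001, 0.0007, 0.0213, 0.1, 1.5, 1.12, -0.0015, 0.0008, 0.0212, 0.1, 1.5, 1.12, -0.002, 0.0009, 0.0212, 0.1, 1.5, 1.12, -0.0026, 0.0009, 0.0211, 0.1, 1.5, 1.12, -0.003, 0.001, 0.021, 0.1, 1.5, 1.12]'

```text
t: 2.53
tcp_pos: [0.4339, -0.0088, 0.2001]
ee_rot: [0.128, 0.99, -0.007, 0.064]
contact_force: [0.4, -0.6, -0.2]
finger_gap: 0.0881
grip_force: 0.0
```

Emit:
jog_arm --commands '[-0.0036, 0.0011, 0.0209, 0.1, 1.5, 1.12, -0.0042, 0.0013, 0.0208, 0.1, 1.5, 1.12, -0.0047, 0.0014, 0.0207, 0.1, 1.5, 1.12, -0.0052, 0.0015, 0.0206, 0.1, 1.5, 1.12, -0.0057, 0.0017, 0.0204, 0.1, 1.5, 1.12]'

```text
t: 2.95
tcp_pos: [0.4661, -0.011, 0.0986]
ee_rot: [0.177, 0.984, 0.0, -0.001]
contact_force: [0.6, 0.1, 0.2]
finger_gap: 0.0883
grip_force: 0.0
```

Emit:
jog_arm --commands '[0, 0, 0, 0, 0, 0, 0, 0, 0, 0, 0, 0, 0, 0, 0, 0, 0, 0, 0, 0, 0, 0, 0, 0, 0, 0, 0, 0, 0, 0]'

```text
t: 3.37
tcp_pos: [0.4657, -0.0128, 0.1009]
ee_rot: [0.178, 0.984, -0.0, 0.001]
contact_force: [0.5, -0.1, 0.5]
finger_gap: 0.0883
grip_force: 0.0
```

```bash
python3 - <<'E'
from h import *
st();f=wrist();np.save("pics/w3.npy",f,allow_pickle=True)
cv2.imwrite("pics/w3.png",f["img"][:,:,::-1])
plan([.4665,-.0165,.006],Rot(-.3665,0),1)
E
```

```text
{'t': 3.3667, 'q': [-0.0232, 0.7415, -0.0789, 2.1558, 0.22, 0.2506, 0.9189], 'tcp_pos': [0.4657, -0.0128, 0.1009], 'ee_rot': [0.1777, 0.9841, -0.0003, 0.0006], 'contact_force': [0.5387, -0.1372, 0.5346], 'ft_torque': [-0.0624, -0.0187, -0.0115], 'finger_gap': 0.0883, 'grip_force': 0.0}
maxshift 0.019 len 0.01898306363091902 turn 0.1004987562112089
[-0.0004, -0.0006, 0.019, -0.0, 0.01, 0.1, -0.0004, -0.0006, 0.019, -0.0, 0.01, 0.1, -0.0004, -0.0006, 0.019, -0.0, 0.01, 0.1, -0.0004, -0.0006, 0.019, -0.0, 0.01, 0.1, -0.0004, -0.0006, 0.019, -0.0, 0.01, 0.1]
```

View pics/w3.png

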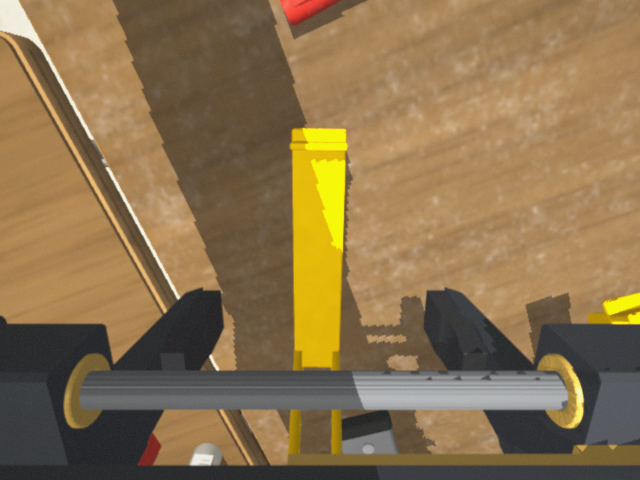

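```bash
python3 - <<'E'
from h import *
f=np.load("pics/w3.npy",allow_pickle=True).item()
u=np.array([np.cos(-.3665),np.sin(-.3665)]);n=np.array([-u[1],u[0]])
o=np.array([.4665,-.0165])
for uv,z in(((319,129),.048),((319,129),.014),((319,141),.048),((319,149),.048),((293.5,250),.034),((343.5,250),.034),((299,352),.034),((335,352),.034)):
    X=onz(f,uv,z)[:2]-o;print(uv,z,(X@u).round(4),(X@n).round(4))
E
```

```text
(319, 129) 0.048 -0.0756 -0.0006
(319, 129) 0.014 -0.0746 -0.001
(319, 141) 0.048 -0.0696 -0.0006
(319, 149) 0.048 -0.0656 -0.0005
(293.5, 250) 0.034 -0.0047 -0.0158
(343.5, 250) 0.034 -0.005 0.0144
(299, 352) 0.034 0.0671 -0.0133
(335, 352) 0.034 0.0669 0.0106
```

Emit:
jog_arm --commands '[-0.0003, -0.0006, 0.019, 0, 0, 0.1, -0.0003, -0.0006, 0.019, 0, 0, 0.1, -0.0003, -0.0006, 0.019, 0, 0, 0.1, -0.0003, -0.0006, 0.019, 0, 0, 0.1, -0.0003, -0.0006, 0.019, 0, 0, 0.1]'

```text
t: 3.83
tcp_pos: [0.4677, -0.0165, 0.0062]
ee_rot: [0.183, 0.983, -0.001, -0.003]
contact_force: [5.4, 2.9, -0.5]
finger_gap: 0.0876
grip_force: 0.0
```

Emit:
jog_arm --commands '[0, 0, 0, 0, 0, 0, 0, 0, 0, 0, 0, 0, 0, 0, 0, 0, 0, 0, 0, 0, 0, 0, 0, 0, 0, 0, 0, 0, 0, 0]' --fingers 20 --force 40

```text
t: 4.25
tcp_pos: [0.469, -0.0167, 0.0076]
ee_rot: [0.183, 0.983, -0.0, -0.001]
contact_force: [0.2, -0.0, 0.4]
finger_gap: 0.0571
grip_force: 0.0
```

Emit:
jog_arm --commands '[0, 0, 0, 0, 0, 0, 0, 0, 0, 0, 0, 0, 0, 0, 0, 0, 0, 0, 0, 0, 0, 0, 0, 0, 0, 0, 0, 0, 0, 0]'

```text
t: 4.67
tcp_pos: [0.4684, -0.0169, 0.0067]
ee_rot: [0.183, 0.983, -0.001, -0.002]
contact_force: [0.3, -0.3, 3.1]
finger_gap: 0.0295
grip_force: 40.0
```

```bash
python3 - <<'E'
from h import *
st()
E
```

```text
{'t': 4.6667, 'q': [-0.05, 0.9432, -0.0208, 2.1634, 0.4107, 0.0435, 0.7308], 'tcp_pos': [0.4684, -0.0169, 0.0067], 'ee_rot': [0.1827, 0.9832, -0.0008, -0.0023], 'contact_force': [0.2912, -0.2581, 3.0737], 'ft_torque': [-0.0694, 0.0704, -0.1011], 'finger_gap': 0.0295, 'grip_force': 39.9787}
```

```bash
cat >> h.py <<'E'
PSI=-.0886; RO=np.array([.6631,.0387,0]); RR=Ro.from_euler("z",PSI).as_matrix()
RT=Rot(PSI,np.pi/6); HT=np.array([-.0681,0,.0067])
def tcp_for_heel(x,y,z): return RO+RR@np.array([x,y,z])-RT@HT
def heel():
    s=ctrl.observe();R=Ro.from_quat(s["ee_rot"]).as_matrix();p=np.array(s["tcp_pos"])+R@HT
    bx=RR.T@(-R[:,0]);by=RR.T@R[:,1]
    print("t",s["t"],"heel rack mm",(1e3*(RR.T@(p-RO))).round(1),"pitch",np.degrees(np.arcsin(bx[2])).round(2),"yaw",np.degrees(np.arctan2(bx[1],bx[0])).round(2),"roll",np.degrees(np.arcsin(by[2])).round(2),"F",(RR.T@s["contact_force"]).round(1),"M",np.round(s["ft_torque"],2),"gap",s["finger_gap"])
E
python3 - <<'E'
from h import *
heel();p=tcp_for_heel(-.06,-.08,.145);print(p,RT[:,2])
s=ctrl.observe();a=np.array(s["tcp_pos"])+[0,0,.09];R0=Ro.from_quat(s["ee_rot"]).as_matrix()
plan(p,RT,3,a,R0)
E
```

```text
t 4.6667 heel rack mm [-123.6  -91.3   -0.3] pitch -0.24 yaw -15.98 roll -0.14 F [ 0.3 -0.2  3.1] M [-0.07  0.07 -0.1 ] gap 0.02951144920503482
[ 0.53417475 -0.03016227  0.11675237] [ 0.49803879 -0.04424206 -0.8660254 ]
maxshift 0.0047 len 0.004668604317712537 turn 2.2728176345672786
[-0.0044, 0.0007, -0.0014, -0.29, -2.0, -1.04, -0.0045, 0.0007, -0.0012, -0.29, -2.0, -1.04, -0.0045, 0.0006, -0.001, -0.29, -2.0, -1.04, -0.0046, 0.0005, -0.0009, -0.29, -2.0, -1.04, -0.0046, 0.0004, -0.0007, -0.29, -2.0, -1.04]
[-0.0046, 0.0004, -0.0006, -0.29, -2.0, -1.04, -0.0046, 0.0003, -0.0004, -0.29, -2.0, -1.04, -0.0047, 0.0002, -0.0002, -0.29, -2.0, -1.04, -0.0047, 0.0001, -0.0001, -0.29, -2.0, -1.04, -0.0047, 0.0, 0.0001, -0.29, -2.0, -1.04]
[-0.0047, -0.0001, 0.0003, -0.29, -2.0, -1.04, -0.0046, -0.0001, 0.0004, -0.29, -2.0, -1.04, -0.0046, -0.0002, 0.0006, -0.29, -2.0, -1.04, -0.0046, -0.0003, 0.0007, -0.29, -2.0, -1.04, -0.0046, -0.0004, 0.0009, -0.29, -2.0, -1.04]
```

Emit:
jog_arm --commands '[0, 0, -0.018, 0, 0, 0, 0, 0, -0.018, 0, 0, 0, 0, 0, -0.018, 0, 0, 0, 0, 0, -0.018, 0, 0, 0, 0, 0, -0.018, 0, 0, 0]'

```text
t: 5.08
tcp_pos: [0.4683, -0.0167, 0.0971]
ee_rot: [0.182, 0.983, -0.001, -0.003]
contact_force: [0.4, -0.4, -3.0]
finger_gap: 0.0295
grip_force: 40.0
```

Emit:
jog_arm --commands '[-0.0045, 0.0007, -0.0014, -0.29, -2.0, -1.04, -0.0045, 0.0007, -0.0012, -0.29, -2.0, -1.04, -0.0045, 0.0006, -0.001, -0.29, -2.0, -1.04, -0.0046, 0.0005, -0.0009, -0.29, -2.0, -1.04, -0.0046, 0.0004, -0.0007, -0.29, -2.0, -1.04]'

```text
t: 5.5
tcp_pos: [0.4877, -0.0209, 0.1032]
ee_rot: [0.142, 0.987, -0.005, 0.073]
contact_force: [-1.5, 0.3, -1.9]
finger_gap: 0.0293
grip_force: 40.0
```

Emit:
jog_arm --commands '[-0.0046, 0.0004, -0.0006, -0.29, -2.0, -1.04, -0.0046, 0.0003, -0.0004, -0.29, -2.0, -1.04, -0.0047, 0.0002, -0.0002, -0.29, -2.0, -1.04, -0.0047, 0.0001, -0.0001, -0.29, -2.0, -1.04, -0.0047, 0.0, 0.0001, -0.29, -2.0, -1.04]'

```text
t: 5.92
tcp_pos: [0.4883, -0.0267, 0.104]
ee_rot: [0.127, 0.988, -0.013, 0.087]
contact_force: [-0.3, -0.4, -2.2]
finger_gap: 0.0299
grip_force: 40.0
```

Emit:
jog_arm --commands '[-0.0047, -0.0001, 0.0003, -0.29, -2.0, -1.04, -0.0046, -0.0001, 0.0004, -0.29, -2.0, -1.04, -0.0046, -0.0002, 0.0006, -0.29, -2.0, -1.04, -0.0046, -0.0003, 0.0007, -0.29, -2.0, -1.04, -0.0046, -0.0004, 0.0009, -0.29, -2.0, -1.04]'

```text
t: 6.33
tcp_pos: [0.5088, -0.0332, 0.1063]
ee_rot: [0.081, 0.982, -0.016, 0.169]
contact_force: [0.7, -0.5, -2.1]
finger_gap: 0.0293
grip_force: 40.0
```

Emit:
jog_arm --commands '[0, 0, 0, 0, 0, 0, 0, 0, 0, 0, 0, 0, 0, 0, 0, 0, 0, 0, 0, 0, 0, 0, 0, 0, 0, 0, 0, 0, 0, 0]'

```text
t: 6.75
tcp_pos: [0.5093, -0.0329, 0.1065]
ee_rot: [0.082, 0.982, -0.017, 0.169]
contact_force: [0.6, 0.3, -1.8]
finger_gap: 0.03
grip_force: 40.0
```

```bash
python3 - <<'E'
from h import *
st();heel();f=ctrl.grab_frame("scene");h=ctrl.grab_frame("side")
cv2.imwrite("pics/c3.png",np.hstack([cv2.resize(x["img"][y:y+200,u:u+133,::-1],None,fx=3,fy=3,interpolation=cv2.INTER_CUBIC) for x,u,y in((f,320,150),(h,300,150))]))
np.save("pics/s3.npy",f,allow_pickle=True);np.save("pics/d3.npy",h,allow_pickle=True)
plan(tcp_for_heel(-.015,-.08,.145),RT,1)
E
```

```text
{'t': 6.75, 'q': [0.2136, 0.7799, -0.4769, 2.3317, 2.1072, 0.4886, -0.7667], 'tcp_pos': [0.5093, -0.0329, 0.1065], 'ee_rot': [0.0815, 0.9821, -0.0166, 0.1688], 'contact_force': [0.6421, 0.2906, -1.7763], 'ft_torque': [0.1278, 0.5316, 0.022], 'finger_gap': 0.03, 'grip_force': 39.9742}
t 6.75 heel rack mm [-80.7 -90.  123. ] pitch 19.53 yaw -4.36 roll -0.29 F [ 0.6  0.3 -1.8] M [0.13 0.53 0.02] gap 0.030037375440785122
maxshift 0.0137 len 0.014100080204502043 turn 2.2734555196880364
[-0.0137, 0.0021, 0.0027, -0.42, -2.09, -0.79, -0.0136, 0.0018, 0.0032, -0.42, -2.09, -0.79, -0.0135, 0.0016, 0.0037, -0.42, -2.09, -0.79, -0.0134, 0.0014, 0.0042, -0.42, -2.09, -0.79, -0.0132, 0.0012, 0.0047, -0.42, -2.09, -0.79]
```

View pics/c3.png

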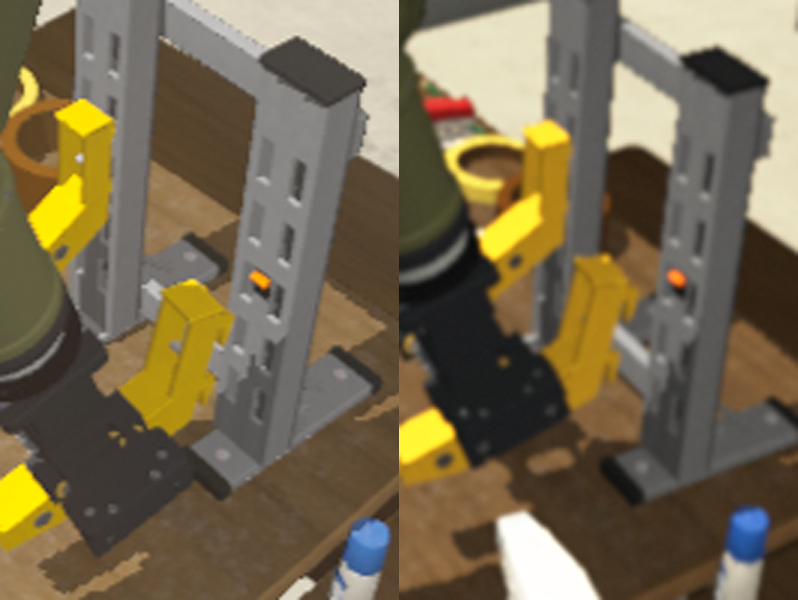

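```bash
python3 - <<'E'
from h import *
plan(tcp_for_heel(-.05,-.08,.145),RT,2)
E
```

```text
maxshift 0.0036 len 0.003639659400263882 turn 1.1396051947933548
[-0.0036, 0.0008, 0.0002, -0.21, -1.05, -0.39, -0.0036, 0.0007, 0.0002, -0.21, -1.05, -0.39, -0.0036, 0.0007, 0.0003, -0.21, -1.05, -0.39, -0.0036, 0.0007, 0.0004, -0.21, -1.05, -0.39, -0.0036, 0.0007, 0.0004, -0.21, -1.05, -0.39]
[-0.0035, 0.0006, 0.0005, -0.21, -1.05, -0.39, -0.0035, 0.0006, 0.0006, -0.21, -1.05, -0.39, -0.0035, 0.0006, 0.0006, -0.21, -1.05, -0.39, -0.0035, 0.0006, 0.0007, -0.21, -1.05, -0.39, -0.0035, 0.0005, 0.0008, -0.21, -1.05, -0.39]
```

Emit:
jog_arm --commands '[-0.0036, 0.0008, 0.0002, -0.21, -1.05, -0.39, -0.0036, 0.0007, 0.0002, -0.21, -1.05, -0.39, -0.0036, 0.0007, 0.0003, -0.21, -1.05, -0.39, -0.0036, 0.0007, 0.0004, -0.21, -1.05, -0.39, -0.0036, 0.0007, 0.0004, -0.21, -1.05, -0.39]'

```text
t: 7.27
tcp_pos: [0.5269, -0.0321, 0.1118]
ee_rot: [0.062, 0.975, -0.014, 0.214]
contact_force: [0.2, -0.9, -2.5]
finger_gap: 0.0296
grip_force: 40.0
```

Emit:
jog_arm --commands '[-0.0035, 0.0006, 0.0005, -0.21, -1.05, -0.39, -0.0035, 0.0006, 0.0006, -0.21, -1.05, -0.39, -0.0035, 0.0006, 0.0006, -0.21, -1.05, -0.39, -0.0035, 0.0006, 0.0007, -0.21, -1.05, -0.39, -0.0035, 0.0005, 0.0008, -0.21, -1.05, -0.39]'

```text
t: 7.68
tcp_pos: [0.5441, -0.0311, 0.1168]
ee_rot: [0.043, 0.965, -0.012, 0.259]
contact_force: [0.0, 0.2, -1.7]
finger_gap: 0.0297
grip_force: 40.0
```

Emit:
jog_arm --commands '[0, 0, 0, 0, 0, 0, 0, 0, 0, 0, 0, 0, 0, 0, 0, 0, 0, 0, 0, 0, 0, 0, 0, 0, 0, 0, 0, 0, 0, 0]'

```text
t: 8.1
tcp_pos: [0.544, -0.0311, 0.1168]
ee_rot: [0.043, 0.965, -0.012, 0.259]
contact_force: [0.2, -0.2, -1.8]
finger_gap: 0.0297
grip_force: 40.0
```

```bash
python3 - <<'E'
from h import *
heel();plan(tcp_for_heel(-.017,-.08,.145),RT,1)
E
```

```text
t 8.1 heel rack mm [-50.1 -80.2 145.1] pitch 30.02 yaw -0.05 roll -0.0 F [ 0.2 -0.2 -1.8] M [0.06 0.73 0.02] gap 0.029690635431404544
maxshift 0.0057 len 0.006625481807941427 turn 0.01414213562373095
[-0.0057, 0.0, 0.0033, -0.01, 0.0, -0.01, -0.0057, 0.0, 0.0033, -0.01, 0.0, -0.01, -0.0057, 0.0, 0.0033, -0.01, 0.0, -0.01, -0.0057, 0.0, 0.0033, -0.01, 0.0, -0.01, -0.0057, 0.0, 0.0033, -0.01, 0.0, -0.01]
```

Emit:
jog_arm --commands '[-0.0057, 0, 0.0033, 0, 0, 0, -0.0057, 0, 0.0033, 0, 0, 0, -0.0057, 0, 0.0033, 0, 0, 0, -0.0057, 0, 0.0033, 0, 0, 0, -0.0057, 0, 0.0033, 0, 0, 0]'

```text
t: 8.52
tcp_pos: [0.5778, -0.0343, 0.1168]
ee_rot: [0.043, 0.965, -0.012, 0.259]
contact_force: [1.3, -0.3, -2.2]
finger_gap: 0.0297
grip_force: 40.0
```

Emit:
jog_arm --commands '[-0.0018, 0, 0.001, 0, 0, 0, -0.0018, 0, 0.001, 0, 0, 0, -0.0018, 0, 0.001, 0, 0, 0, -0.0018, 0, 0.001, 0, 0, 0, -0.0018, 0, 0.001, 0, 0, 0]'

```text
t: 8.93
tcp_pos: [0.5869, -0.035, 0.1167]
ee_rot: [0.043, 0.965, -0.012, 0.258]
contact_force: [0.3, 0.3, -2.1]
finger_gap: 0.0295
grip_force: 40.0
```

```bash
python3 - <<'E'
from h import *
heel();plan(tcp_for_heel(0,-.08,.145),RT,1)
E
```

```text
t 8.9333 heel rack mm [ -7.1 -80.2 145. ] pitch 29.99 yaw -0.04 roll 0.0 F [ 0.3  0.3 -2.1] M [ 0.08  0.75 -0.04] gap 0.02945306045547754
maxshift 0.0012 len 0.0014156026396769305 turn 0.01
[-0.0012, 0.0, 0.0007, -0.0, -0.0, -0.01, -0.0012, 0.0, 0.0007, -0.0, -0.0, -0.01, -0.0012, 0.0, 0.0007, -0.0, -0.0, -0.01, -0.0012, 0.0, 0.0007, -0.0, -0.0, -0.01, -0.0012, 0.0, 0.0007, -0.0, -0.0, -0.01]
```

Emit:
jog_arm --commands '[-0.0012, 0, 0.0007, 0, 0, 0, -0.0012, 0, 0.0007, 0, 0, 0, -0.0012, 0, 0.0007, 0, 0, 0, -0.0012, 0, 0.0007, 0, 0, 0, -0.0012, 0, 0.0007, 0, 0, 0]'

```text
t: 9.35
tcp_pos: [0.5912, -0.0355, 0.1159]
ee_rot: [0.043, 0.966, -0.011, 0.256]
contact_force: [-10.8, -0.7, 2.4]
finger_gap: 0.0298
grip_force: 40.0
```

```bash
python3 - <<'E'
from h import *
heel()
E
```

```text
t 9.35 heel rack mm [ -2.6 -80.3 143.8] pitch 29.73 yaw -0.01 roll 0.01 F [-10.7  -1.6   2.4] M [ 0.03  1.6  -0.11] gap 0.029812773916615024
```

Emit:
jog_arm --commands '[0.0013, 0, -0.0007, 0, 0, 0, 0.001, 0, 0.0017, 0, 0, 0, 0.001, 0, 0.0017, 0, 0, 0, 0.001, 0, 0.0017, 0, 0, 0, 0.001, 0, 0.0017, 0, 0, 0]'

```text
t: 9.77
tcp_pos: [0.5912, -0.0352, 0.1086]
ee_rot: [0.043, 0.965, -0.011, 0.258]
contact_force: [-6.3, -0.1, 3.5]
finger_gap: 0.0301
grip_force: 40.0
```

```bash
python3 - <<'E'
from h import *
heel()
E
```

```text
t 9.7667 heel rack mm [ -2.7 -80.  136.7] pitch 29.92 yaw 0.0 roll 0.01 F [-6.3 -0.6  3.5] M [ 0.12  0.87 -0.01] gap 0.030094853146803064
```

Emit:
jog_arm --commands '[0.001, 0, 0.0013, 0, 0, 0, 0.001, 0, 0.0013, 0, 0, 0, 0.0009, 0, -0.0005, 0, 0, 0, 0.0009, 0, -0.0005, 0, 0, 0, 0.0013, 0, -0.0008, 0, 0, 0]'

```text
t: 10.18
tcp_pos: [0.5907, -0.0353, 0.1067]
ee_rot: [0.043, 0.964, -0.012, 0.261]
contact_force: [4.1, -0.8, 0.8]
finger_gap: 0.03
grip_force: 40.0
```

```bash
python3 - <<'E'
from h import *
heel()
E
```

```text
t 10.1833 heel rack mm [ -3.4 -80.2 135.2] pitch 30.29 yaw -0.08 roll -0.02 F [ 4.1 -0.4  0.8] M [-0.07 -0.25  0.1 ] gap 0.030025867790334372
```

Emit:
jog_arm --commands '[-0.0013, 0, 0.0008, 0, 0, 0, -0.0004, 0, 0.0002, 0, 0, 0, 0, 0, 0, 0, 0, 0, 0, 0, 0, 0, 0, 0, 0, 0, 0, 0, 0, 0]'

```text
t: 10.6
tcp_pos: [0.5911, -0.0353, 0.106]
ee_rot: [0.043, 0.965, -0.012, 0.26]
contact_force: [1.7, -0.4, 2.8]
finger_gap: 0.0297
grip_force: 40.0
```

Emit:
jog_arm --commands '[0, 0, 0, 0, 0, 0, 0, 0, 0, 0, 0, 0, 0, 0, 0, 0, 0, 0, 0, 0, 0, 0, 0, 0, 0, 0, 0, 0, 0, 0]' --fingers 75

```text
t: 11.02
tcp_pos: [0.5899, -0.0354, 0.1052]
ee_rot: [0.043, 0.965, -0.011, 0.258]
contact_force: [-0.2, 0.0, 0.4]
finger_gap: 0.0608
grip_force: 0.0
```

Emit:
jog_arm --commands '[0, 0, -0.016, 0, 0, 0, 0, 0, -0.016, 0, 0, 0, 0, 0, -0.016, 0, 0, 0, 0, 0, -0.016, 0, 0, 0, 0, 0, -0.016, 0, 0, 0]'

```text
t: 11.43
tcp_pos: [0.5497, -0.0316, 0.1752]
ee_rot: [0.043, 0.965, -0.011, 0.258]
contact_force: [0.3, -0.5, 0.8]
finger_gap: 0.0664
grip_force: 0.0
```

```bash
sed -i 's/^RT=/RO=RO+RR@np.array([-.0027,0,0])\nRT=/' h.py; python3 - <<'E'
from h import *
st();R=Rot(PSI,np.pi/4)
a=RO+RR@np.array([-.04,-.08,.28]);b=RO+RR@np.array([-.0106,-.08,.245]);print(a,b)
plan(a,R,2);plan(b,R,1,a,R)
E
```

```text
{'t': 11.4333, 'q': [0.2764, 0.679, -0.5565, 2.3421, 2.2333, 0.5469, -0.7924], 'tcp_pos': [0.5497, -0.0316, 0.1752], 'ee_rot': [0.0432, 0.965, -0.0114, 0.2583], 'contact_force': [0.3422, -0.5339, 0.8394], 'ft_torque': [0.0254, 0.4555, -0.028], 'finger_gap': 0.0664, 'grip_force': 0.0}
[ 0.61348876 -0.03720793  0.28      ] [ 0.64277344 -0.03980937  0.245     ]
maxshift 0.0119 len 0.012280141956390983 turn 1.5
[-0.0108, 0.0, -0.0059, -0.0, -1.5, -0.0, -0.0109, 0.0, -0.0056, -0.0, -1.5, -0.0, -0.0111, 0.0, -0.0053, -0.0, -1.5, -0.0, -0.0112, 0.0, -0.005, -0.0, -1.5, -0.0, -0.0113, 0.0, -0.0047, -0.0, -1.5, -0.0]
[-0.0115, 0.0, -0.0044, -0.0, -1.5, -0.0, -0.0116, 0.0, -0.0041, -0.0, -1.5, -0.0, -0.0117, 0.0, -0.0038, -0.0, -1.5, -0.0, -0.0118, 0.0, -0.0035, -0.0, -1.5, -0.0, -0.0119, 0.0, -0.0032, -0.0, -1.5, -0.0]
maxshift 0.0091 len 0.009141903521696127 turn 0.0
[0.0008, 0.0, 0.0091, 0.0, 0.0, 0.0, 0.0008, 0.0, 0.0091, 0.0, 0.0, 0.0, 0.0008, 0.0, 0.0091, 0.0, 0.0, 0.0, 0.0008, 0.0, 0.0091, 0.0, 0.0, 0.0, 0.0008, 0.0, 0.0091, 0.0, 0.0, 0.0]
```

Emit:
jog_arm --commands '[-0.0108, 0, -0.0059, 0, -1.5, 0, -0.0109, 0, -0.0056, 0, -1.5, 0, -0.0111, 0, -0.0053, 0, -1.5, 0, -0.0112, 0, -0.005, 0, -1.5, 0, -0.0113, 0, -0.0047, 0, -1.5, 0]' --fingers 0

```text
t: 11.85
tcp_pos: [0.5833, -0.0348, 0.2279]
ee_rot: [0.043, 0.946, -0.014, 0.322]
contact_force: [0.5, -0.4, -0.0]
finger_gap: 0.0348
grip_force: 0.0
```

Emit:
jog_arm --commands '[-0.0115, 0, -0.0044, 0, -1.5, 0, -0.0116, 0, -0.0041, 0, -1.5, 0, -0.0117, 0, -0.0038, 0, -1.5, 0, -0.0118, 0, -0.0035, 0, -1.5, 0, -0.0119, 0, -0.0032, 0, -1.5, 0]'

```text
t: 12.27
tcp_pos: [0.6149, -0.0376, 0.2808]
ee_rot: [0.041, 0.922, -0.017, 0.384]
contact_force: [-0.1, 0.2, 0.4]
finger_gap: 0.002
grip_force: 0.0
```

Emit:
jog_arm --commands '[0, 0, 0, 0, 0, 0, 0, 0, 0, 0, 0, 0, 0, 0, 0, 0, 0, 0, 0, 0, 0, 0, 0, 0, 0, 0, 0, 0, 0, 0]'

```text
t: 12.68
tcp_pos: [0.6141, -0.0375, 0.2793]
ee_rot: [0.041, 0.923, -0.017, 0.382]
contact_force: [-0.0, -0.2, -0.4]
finger_gap: 0.0004
grip_force: 0.0
```

```bash
python3 - <<'E'
from h import *
st();R=Rot(PSI,np.pi/4)
plan(RO+RR@np.array([-.0106,-.08,.245]),R,1)
f=ctrl.grab_frame("scene");h=ctrl.grab_frame("side")
cv2.imwrite("pics/c4.png",np.hstack([cv2.resize(x["img"][y:y+200,u:u+133,::-1],None,fx=3,fy=3,interpolation=cv2.INTER_CUBIC) for x,u,y in((f,320,140),(h,300,140))]))
E
```

```text
{'t': 12.6833, 'q': [0.3384, 0.5638, -0.63, 2.2966, 2.3377, 0.6282, -0.8483], 'tcp_pos': [0.6141, -0.0375, 0.2793], 'ee_rot': [0.0413, 0.9231, -0.0171, 0.382], 'contact_force': [-0.0315, -0.1912, -0.3505], 'ft_torque': [0.0703, 0.6872, 0.023], 'finger_gap': 0.0004, 'grip_force': 0.0}
maxshift 0.0089 len 0.00894987091551637 turn 0.017320508075688773
[0.0008, 0.0001, 0.0089, -0.01, -0.01, -0.01, 0.0008, 0.0001, 0.0089, -0.01, -0.01, -0.01, 0.0008, 0.0001, 0.0089, -0.01, -0.01, -0.01, 0.0008, 0.0, 0.0089, -0.01, -0.01, -0.01, 0.0008, 0.0, 0.0089, -0.01, -0.01, -0.01]
```

View pics/c4.png

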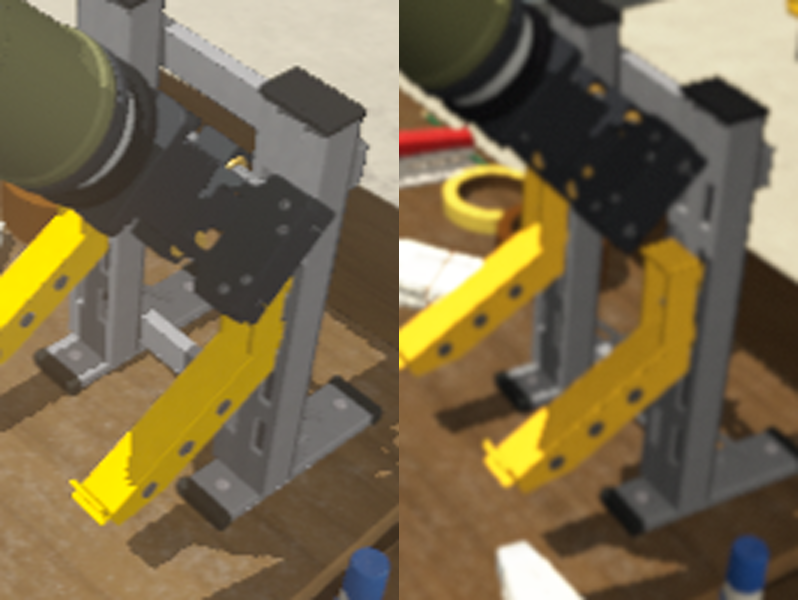

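Emit:
jog_arm --commands '[0.0008, 0, 0.0089, 0, 0, 0, 0.0008, 0, 0.0089, 0, 0, 0, 0.0008, 0, 0.0089, 0, 0, 0, 0.0008, 0, 0.0089, 0, 0, 0, 0.0008, 0, 0.0089, 0, 0, 0]'

```text
t: 13.2
tcp_pos: [0.6435, -0.0402, 0.2442]
ee_rot: [0.042, 0.923, -0.017, 0.382]
contact_force: [0.4, 1.2, -0.4]
finger_gap: 0.0006
grip_force: 0.0
```

Emit:
jog_arm --commands '[0, 0, 0, 0, 0, 0, 0.0014, 0, 0.0014, 0, 0, 0, 0.0014, 0, 0.0014, 0, 0, 0, 0.0014, 0, 0.0014, 0, 0, 0, 0.0014, 0, 0.0014, 0, 0, 0]'

```text
t: 13.62
tcp_pos: [0.6427, -0.04, 0.2376]
ee_rot: [0.041, 0.923, -0.017, 0.383]
contact_force: [-0.2, -1.0, 0.0]
finger_gap: 0.0005
grip_force: 0.0
```

```bash
python3 - <<'E'
from h import *
s=st();print("tcp rack",RR.T@(np.array(s["tcp_pos"])-RO))
E
```

```text
{'t': 13.6167, 'q': [0.3329, 0.6837, -0.6299, 2.2595, 2.3994, 0.7063, -0.8637], 'tcp_pos': [0.6427, -0.04, 0.2376], 'ee_rot': [0.0413, 0.9228, -0.0171, 0.3826], 'contact_force': [-0.2236, -1.0124, 0.0286], 'ft_torque': [0.0919, 0.6386, -0.0017], 'finger_gap': 0.0005, 'grip_force': 0.0}
tcp rack [-0.01063117 -0.08023898  0.23763583]
```

Emit:
jog_arm --commands '[0.0011, 0, 0.0011, 0, 0, 0, 0.0011, 0, 0.0011, 0, 0, 0, 0.0011, 0, 0.0011, 0, 0, 0, 0.0011, 0, 0.0011, 0, 0, 0, 0.0011, 0, 0.0011, 0, 0, 0]'

```text
t: 14.03
tcp_pos: [0.6441, -0.0396, 0.2319]
ee_rot: [0.041, 0.922, -0.017, 0.385]
contact_force: [-4.0, 0.6, 13.3]
finger_gap: 0.0
grip_force: 6.4
```

Emit:
jog_arm --commands '[0.0007, 0, 0.0007, 0, 0, 0, 0.0007, 0, 0.0007, 0, 0, 0, 0.0007, 0, 0.0007, 0, 0, 0, 0, 0, 0, 0, 0, 0, 0, 0, 0, 0, 0, 0]'

```text
t: 14.45
tcp_pos: [0.6442, -0.0394, 0.2295]
ee_rot: [0.041, 0.922, -0.017, 0.385]
contact_force: [-4.4, -0.7, 11.2]
finger_gap: -0.0002
grip_force: 5.9
```

Emit:
jog_arm --commands '[0.0009, 0, 0.0007, 0, 0, 0, 0.0009, 0, 0.0007, 0, 0, 0, 0.0009, 0, 0.0007, 0, 0, 0, 0.0009, 0, 0.0007, 0, 0, 0, 0, 0, 0, 0, 0, 0]'

```text
t: 14.87
tcp_pos: [0.6425, -0.0401, 0.2224]
ee_rot: [0.041, 0.923, -0.017, 0.383]
contact_force: [-1.1, -1.0, 3.6]
finger_gap: 0.0005
grip_force: 1.9
```

Emit:
jog_arm --commands '[0.0009, 0, 0.0008, 0, 0, 0, 0.0009, 0, 0.0008, 0, 0, 0, 0.0009, 0, 0.0008, 0, 0, 0, 0.0009, 0, 0.0008, 0, 0, 0, 0, 0, 0, 0, 0, 0]'

```text
t: 15.28
tcp_pos: [0.6429, -0.0399, 0.2213]
ee_rot: [0.04, 0.921, -0.018, 0.386]
contact_force: [-15.0, -1.0, 26.3]
finger_gap: 0.0006
grip_force: 13.3
```

Emit:
jog_arm --commands '[-0.003, 0, -0.006, 0, 0, 0, 0, 0, -0.02, 0, 0, 0, 0, 0, -0.025, 0, 0, 0, 0, 0, -0.025, 0, 0, 0, 0, 0, -0.025, 0, 0, 0]'

```text
t: 15.7
tcp_pos: [0.5717, -0.0337, 0.2907]
ee_rot: [0.042, 0.923, -0.017, 0.381]
contact_force: [1.0, -0.7, 0.3]
finger_gap: 0.0004
grip_force: 0.0
```

```bash
python3 - <<'E'
from h import *
st();plan([.437,.331,.22],Rot(.23,0),3)
E
```

```text
{'t': 15.7, 'q': [0.3544, 0.506, -0.6719, 2.3936, 2.3405, 0.6592, -0.9029], 'tcp_pos': [0.5717, -0.0337, 0.2907], 'ee_rot': [0.0415, 0.9233, -0.0169, 0.3815], 'contact_force': [1.0181, -0.7189, 0.2728], 'ft_torque': [0.1002, 0.6154, -0.0558], 'finger_gap': 0.0004, 'grip_force': 0.0}
maxshift 0.0257 len 0.026347475698329688 turn 3.2244224289010273
[0.0112, 0.0234, -0.0045, -0.48, 2.97, -1.16, 0.011, 0.0237, -0.0037, -0.48, 2.97, -1.16, 0.0106, 0.0239, -0.003, -0.48, 2.97, -1.16, 0.0103, 0.0242, -0.0022, -0.48, 2.97, -1.16, 0.0099, 0.0244, -0.0015, -0.48, 2.97, -1.16]
[0.0095, 0.0246, -0.0008, -0.48, 2.97, -1.16, 0.009, 0.0248, -0.0001, -0.48, 2.97, -1.16, 0.0085, 0.0249, 0.0006, -0.48, 2.97, -1.16, 0.0079, 0.0251, 0.0012, -0.48, 2.97, -1.16, 0.0073, 0.0252, 0.0018, -0.48, 2.97, -1.16]
[0.0067, 0.0254, 0.0024, -0.48, 2.97, -1.16, 0.0061, 0.0255, 0.0029, -0.48, 2.97, -1.16, 0.0054, 0.0256, 0.0034, -0.48, 2.97, -1.16, 0.0047, 0.0256, 0.0039, -0.48, 2.97, -1.16, 0.0039, 0.0257, 0.0043, -0.48, 2.97, -1.16]
```

Emit:
jog_arm --commands '[0.0112, 0.0234, -0.0045, -0.48, 2.97, -1.16, 0.011, 0.0237, -0.0037, -0.48, 2.97, -1.16, 0.0106, 0.0239, -0.003, -0.48, 2.97, -1.16, 0.0103, 0.0242, -0.0022, -0.48, 2.97, -1.16, 0.0099, 0.0244, -0.0015, -0.48, 2.97, -1.16]' --fingers 60

```text
t: 16.12
tcp_pos: [0.5275, 0.0886, 0.267]
ee_rot: [-0.012, 0.966, -0.011, 0.259]
contact_force: [-1.2, -0.4, -0.3]
finger_gap: 0.0316
grip_force: 0.0
```

Emit:
jog_arm --commands '[0.0095, 0.0246, -0.0008, -0.48, 2.97, -1.16, 0.009, 0.0248, -0.0001, -0.48, 2.97, -1.16, 0.0085, 0.0249, 0.0006, -0.48, 2.97, -1.16, 0.0079, 0.0251, 0.0012, -0.48, 2.97, -1.16, 0.0073, 0.0252, 0.0018, -0.48, 2.97, -1.16]'

```text
t: 16.53
tcp_pos: [0.4859, 0.203, 0.2438]
ee_rot: [-0.061, 0.989, -0.007, 0.137]
contact_force: [0.3, -0.9, -0.4]
finger_gap: 0.0527
grip_force: 0.0
```

Emit:
jog_arm --commands '[0.0067, 0.0254, 0.0024, -0.48, 2.97, -1.16, 0.0061, 0.0255, 0.0029, -0.48, 2.97, -1.16, 0.0054, 0.0256, 0.0034, -0.48, 2.97, -1.16, 0.0047, 0.0256, 0.0039, -0.48, 2.97, -1.16, 0.0039, 0.0257, 0.0043, -0.48, 2.97, -1.16]'

```text
t: 16.95
tcp_pos: [0.4427, 0.3245, 0.2191]
ee_rot: [-0.112, 0.994, -0.001, 0.007]
contact_force: [-0.3, -0.2, 0.2]
finger_gap: 0.0529
grip_force: 0.0
```

Emit:
jog_arm --commands '[0, 0, 0, 0, 0, 0, 0, 0, 0, 0, 0, 0, 0, 0, 0, 0, 0, 0, 0, 0, 0, 0, 0, 0, 0, 0, 0, 0, 0, 0]'

```text
t: 17.37
tcp_pos: [0.4436, 0.3223, 0.2198]
ee_rot: [-0.111, 0.994, -0.002, 0.009]
contact_force: [0.3, 1.5, -0.3]
finger_gap: 0.0529
grip_force: 0.0
```

```bash
python3 - <<'E'
from h import *
st();plan([.437,.331,.22],Rot(.23,0),2)
f=wrist();g=ctrl.grab_frame("scene");np.save("pics/w5.npy",f,allow_pickle=True);np.save("pics/s5.npy",g,allow_pickle=True)
for n,x,y in(("w",f,0),("s",g,0)):
    hsv=cv2.cvtColor(x["img"],cv2.COLOR_RGB2HSV);m=cv2.inRange(hsv,(95,120,40),(125,255,255))
    c=sorted(cv2.findContours(m,0,2)[0],key=cv2.contourArea)[-3:]
    for k in c: print(n,cv2.contourArea(k),cv2.minAreaRect(k),cv2.approxPolyDP(k,6,True).reshape(-1,2).tolist())
h=ctrl.grab_frame("side")
A=np.hstack([cv2.resize(x["img"][y:y+150,u:u+133,::-1],None,fx=3,fy=3,interpolation=cv2.INTER_CUBIC)[:300] for x,u,y in((g,340,200),(h,330,200))])
B=cv2.resize(f["img"][:,:,::-1],(400,300));cv2.imwrite("pics/c5.png",np.vstack([A,np.hstack([B,np.zeros((300,A.shape[1]-400,3),np.uint8)])]))
E
```

```text
{'t': 17.3667, 'q': [-0.2881, 0.6931, -0.7346, 1.8162, 0.6194, 0.8648, 0.4697], 'tcp_pos': [0.4436, 0.3223, 0.2198], 'ee_rot': [-0.1112, 0.9938, -0.0019, 0.0087], 'contact_force': [0.3469, 1.5378, -0.3186], 'ft_torque': [-0.017, 0.0282, 0.0074], 'finger_gap': 0.0529, 'grip_force': 0.0}
maxshift 0.001 len 0.001093254213894394 turn 0.1118033988749895
[0.0005, 0.001, -0.0, -0.03, 0.1, -0.04, 0.0005, 0.001, -0.0, -0.03, 0.1, -0.04, 0.0005, 0.001, -0.0, -0.03, 0.1, -0.04, 0.0005, 0.001, -0.0, -0.03, 0.1, -0.04, 0.0005, 0.001, -0.0, -0.03, 0.1, -0.04]
[0.0005, 0.001, -0.0, -0.03, 0.1, -0.04, 0.0004, 0.001, -0.0, -0.03, 0.1, -0.04, 0.0004, 0.001, -0.0, -0.03, 0.1, -0.04, 0.0004, 0.001, -0.0, -0.03, 0.1, -0.04, 0.0004, 0.001, -0.0, -0.03, 0.1, -0.04]
w 30892.0 ((341.9390563964844, 199.90467834472656), (134.24484252929688, 263.05010986328125), 89.5936508178711) [[473, 134], [211, 136], [222, 257], [335, 256], [338, 267], [349, 256], [458, 257]]
s 996.5 ((405.0375671386719, 464.1473083496094), (47.23827362060547, 39.875762939453125), 30.699722290039062) [[381, 459], [391, 479], [413, 479], [432, 465], [395, 435], [395, 463], [388, 451]]
s 4166.0 ((215.29071044921875, 251.80108642578125), (100.5276870727539, 54.63216781616211), 30.411081314086914) [[161, 245], [234, 294], [267, 263], [266, 255], [230, 238], [227, 227], [217, 231], [195, 218]]
s 6166.5 ((488.369140625, 58.10016632080078), (96.92921447753906, 99.87076568603516), 22.30620574951172) [[551, 30], [496, 15], [445, 39], [436, 90], [490, 109], [502, 101], [514, 57], [547, 42]]
```

View pics/c5.png

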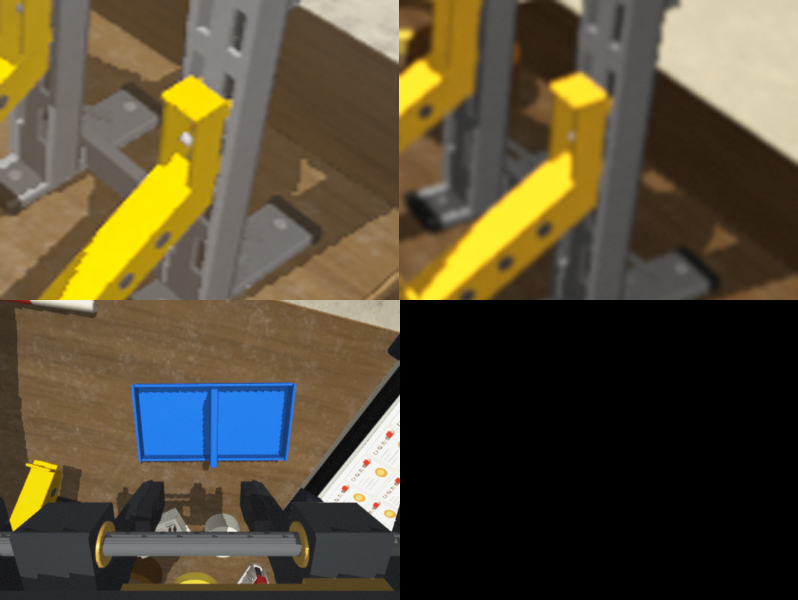

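```bash
python3 - <<'E'
from h import *
f=np.load("pics/w5.npy",allow_pickle=True).item()
hsv=cv2.cvtColor(f["img"],cv2.COLOR_RGB2HSV)
P=[onz(f,uv,.026)[:2] for uv in((211,136),(473,134),(458,257),(222,257))]
print(np.round(P,4).tolist(),np.mean(P,0))
for i,j in((0,1),(1,2),(2,3),(3,0)):
    d=P[j]-P[i];print(np.linalg.norm(d).round(4),np.degrees(np.arctan2(d[1],d[0])).round(2))
D=onz(f,(343,267),.062);print("div far",D)
g=np.load("pics/s5.npy",allow_pickle=True).item()
o=cv2.inRange(cv2.cvtColor(g["img"],cv2.COLOR_RGB2HSV),(5,180,150),(16,255,255))[180:300,380:450];print("orange px",np.argwhere(o>0)[:,::-1].mean(0)+[380,180] if o.any() else None,(o>0).sum())
for i in range(146,270,20):
    print(i,[tuple(int(v) for v in f["img"][i,x]) for x in range(326,358,4)])
st()
E
```

```text
[[0.4062, 0.2108], [0.3541, 0.4335], [0.4663, 0.4591], [0.5174, 0.2356]] [0.43600152 0.33477058]
0.2287 103.17
0.1151 12.83
0.2292 -77.13
0.1139 -167.4
div far [0.4867501 0.3477974 0.062    ]
orange px None 0
146 [(34, 105, 212), (29, 80, 153), (26, 71, 138), (37, 115, 220), (40, 129, 238), (40, 129, 236), (34, 107, 213), (29, 81, 158)]
166 [(30, 81, 155), (28, 75, 144), (30, 72, 139), (37, 116, 222), (36, 129, 237), (34, 125, 235), (41, 128, 237), (41, 131, 238)]
186 [(31, 76, 150), (26, 72, 142), (29, 73, 140), (38, 116, 223), (38, 130, 238), (40, 124, 233), (41, 127, 237), (41, 129, 238)]
206 [(31, 76, 144), (21, 72, 143), (27, 71, 140), (35, 115, 223), (38, 130, 238), (36, 120, 230), (35, 128, 237), (34, 126, 236)]
226 [(29, 74, 145), (34, 76, 144), (27, 72, 139), (39, 117, 225), (35, 128, 237), (39, 116, 226), (36, 127, 237), (39, 129, 238)]
246 [(29, 76, 148), (28, 73, 141), (22, 70, 135), (36, 119, 226), (38, 128, 237), (32, 114, 223), (39, 126, 235), (34, 124, 235)]
266 [(72, 59, 45), (68, 57, 42), (87, 70, 49), (39, 114, 220), (27, 123, 234), (46, 106, 206), (121, 93, 64), (120, 92, 62)]
{'t': 17.5167, 'q': [-0.2884, 0.6933, -0.7353, 1.8154, 0.6191, 0.8649, 0.4698], 'tcp_pos': [0.4436, 0.323, 0.2199], 'ee_rot': [-0.1114, 0.9937, -0.0015, 0.0087], 'contact_force': [0.336, -0.1306, -1.4555], 'ft_torque': [0.0289, 0.0213, 0.0569], 'finger_gap': 0.0529, 'grip_force': 0.0}
```

```bash
python3 - <<'E'
from h import *
R=Rot(.225,0);a=np.array([.436,.3348,.022]);plan(a,R,2)
E
```

```text
maxshift 0.0198 len 0.019844444715171827 turn 0.10488088481701516
[0.0008, 0.0014, 0.0198, -0.03, 0.1, -0.01, 0.0008, 0.0014, 0.0198, -0.03, 0.1, -0.01, 0.0007, 0.0014, 0.0198, -0.03, 0.1, -0.01, 0.0007, 0.0014, 0.0198, -0.03, 0.1, -0.01, 0.0007, 0.0014, 0.0198, -0.03, 0.1, -0.01]
[0.0006, 0.0014, 0.0198, -0.03, 0.1, -0.01, 0.0006, 0.0014, 0.0198, -0.03, 0.1, -0.01, 0.0006, 0.0013, 0.0198, -0.03, 0.1, -0.01, 0.0005, 0.0013, 0.0198, -0.03, 0.1, -0.01, 0.0005, 0.0013, 0.0198, -0.03, 0.1, -0.01]
```

Emit:
jog_arm --commands '[0.0014, 0.0027, 0.0198, 0, 0.2, 0, 0.0014, 0.0027, 0.0198, 0, 0.2, 0, 0.0013, 0.0027, 0.0198, 0, 0.2, 0, 0.0012, 0.0027, 0.0198, 0, 0.2, 0, 0.0012, 0.0027, 0.0198, 0, 0.2, 0]'

```text
t: 17.93
tcp_pos: [0.4353, 0.3351, 0.1199]
ee_rot: [-0.111, 0.994, -0.002, -0.0]
contact_force: [0.2, 0.6, -0.1]
finger_gap: 0.0527
grip_force: 0.0
```

Emit:
jog_arm --commands '[0, 0, 0.0198, 0, 0, 0, 0, 0, 0.0198, 0, 0, 0, 0, 0, 0.0198, 0, 0, 0, 0, 0, 0.0198, 0, 0, 0, 0, 0, 0.0198, 0, 0, 0]'

```text
t: 18.35
tcp_pos: [0.4354, 0.3347, 0.0209]
ee_rot: [-0.112, 0.994, -0.002, -0.0]
contact_force: [0.1, 0.5, 0.3]
finger_gap: 0.0533
grip_force: 0.0
```

```bash
python3 - <<'E'
from h import *
st();plan([.436,.3348,.022],Rot(.225,0),1)
E
```

```text
{'t': 18.35, 'q': [-0.4672, 0.9774, -0.4696, 1.914, 0.9339, 0.4897, 0.1765], 'tcp_pos': [0.4354, 0.3347, 0.0209], 'ee_rot': [-0.1115, 0.9938, -0.002, -0.0], 'contact_force': [0.0803, 0.5261, 0.2672], 'ft_torque': [0.0398, 0.0089, 0.0159], 'finger_gap': 0.0533, 'grip_force': 0.0}
maxshift 0.0002 len 0.00025865100068604545 turn 0.05477225575051661
[-0.0001, -0.0, -0.0002, -0.05, -0.01, -0.02, -0.0001, -0.0, -0.0002, -0.05, -0.01, -0.02, -0.0001, -0.0, -0.0002, -0.05, -0.01, -0.02, -0.0001, -0.0, -0.0002, -0.05, -0.01, -0.02, -0.0001, -0.0, -0.0002, -0.05, -0.01, -0.02]
```

Emit:
jog_arm --commands '[0, 0, 0, 0, 0, 0, 0, 0, 0, 0, 0, 0, 0, 0, 0, 0, 0, 0, 0, 0, 0, 0, 0, 0, 0, 0, 0, 0, 0, 0]' --fingers 0 --force 55

```text
t: 18.77
tcp_pos: [0.4357, 0.3353, 0.0228]
ee_rot: [-0.112, 0.994, -0.002, 0.001]
contact_force: [-0.3, 0.8, -0.3]
finger_gap: 0.0215
grip_force: 0.0
```

Emit:
jog_arm --commands '[0, 0, 0, 0, 0, 0, 0, 0, 0, 0, 0, 0, 0, 0, 0, 0, 0, 0, 0, 0, 0, 0, 0, 0, 0, 0, 0, 0, 0, 0]'

```text
t: 19.18
tcp_pos: [0.4354, 0.3354, 0.0223]
ee_rot: [-0.112, 0.994, -0.002, 0.0]
contact_force: [-0.3, -0.3, 6.2]
finger_gap: 0.0096
grip_force: 55.0
```

```bash
python3 - <<'E'
from h import *
s=st();R0=Ro.from_quat(s["ee_rot"]).as_matrix();p=np.array(s["tcp_pos"])
O=np.array([.436,.3348,0]);h=R0.T@(O-p);print("tray origin in tool",h.round(4))
a=p+[0,0,.18];b=RO+RR@np.array([-.1085,0,.170])-RT@h;print(b)
plan(b,RT,4,a,R0)
E
```

```text
{'t': 19.1833, 'q': [-0.4667, 0.9752, -0.4719, 1.9135, 0.9321, 0.492, 0.1783], 'tcp_pos': [0.4354, 0.3354, 0.0223], 'ee_rot': [-0.1119, 0.9937, -0.0017, 0.0004], 'contact_force': [-0.2553, -0.3198, 6.2463], 'ft_torque': [-0.0111, 0.0665, 0.1294], 'finger_gap': 0.0096, 'grip_force': 55.0058}
tray origin in tool [-0.0004 -0.0006  0.0223]
[0.5409066  0.05015037 0.18913152]
maxshift 0.0151 len 0.015218594946945057 turn 1.7456803831171386
[-0.002, -0.0151, 0.0007, 0.23, -1.49, 0.88, -0.0022, -0.015, 0.0008, 0.23, -1.49, 0.88, -0.0024, -0.015, 0.0009, 0.23, -1.49, 0.88, -0.0026, -0.015, 0.0011, 0.23, -1.49, 0.88, -0.0028, -0.0149, 0.0012, 0.23, -1.49, 0.88]
[-0.003, -0.0149, 0.0013, 0.23, -1.49, 0.88, -0.0032, -0.0148, 0.0015, 0.23, -1.49, 0.88, -0.0034, -0.0148, 0.0016, 0.23, -1.49, 0.88, -0.0035, -0.0147, 0.0018, 0.23, -1.49, 0.88, -0.0037, -0.0146, 0.0019, 0.23, -1.49, 0.88]
[-0.0039, -0.0146, 0.0021, 0.23, -1.49, 0.88, -0.0041, -0.0145, 0.0022, 0.23, -1.49, 0.88, -0.0042, -0.0144, 0.0024, 0.23, -1.49, 0.88, -0.0044, -0.0143, 0.0026, 0.23, -1.49, 0.88, -0.0045, -0.0143, 0.0028, 0.23, -1.49, 0.88]
[-0.0047, -0.0142, 0.0029, 0.23, -1.49, 0.88, -0.0048, -0.0141, 0.0031, 0.23, -1.49, 0.88, -0.0049, -0.014, 0.0033, 0.23, -1.49, 0.88, -0.0051, -0.0139, 0.0035, 0.23, -1.49, 0.88, -0.0052, -0.0138, 0.0037, 0.23, -1.49, 0.88]
```

Emit:
jog_arm --commands '[0, 0, -0.03, 0, 0, 0, 0, 0, -0.0375, 0, 0, 0, 0, 0, -0.0375, 0, 0, 0, 0, 0, -0.0375, 0, 0, 0, 0, 0, -0.0375, 0, 0, 0]'

```text
t: 19.6
tcp_pos: [0.4343, 0.3346, 0.2027]
ee_rot: [-0.112, 0.994, -0.003, -0.001]
contact_force: [1.4, 1.4, -3.2]
finger_gap: 0.0097
grip_force: 55.0
```

Emit:
jog_arm --commands '[-0.002, -0.0151, 0.0007, 0.23, -1.49, 0.88, -0.0022, -0.015, 0.0008, 0.23, -1.49, 0.88, -0.0024, -0.015, 0.0009, 0.23, -1.49, 0.88, -0.0026, -0.015, 0.0011, 0.23, -1.49, 0.88, -0.0028, -0.0149, 0.0012, 0.23, -1.49, 0.88]'

```text
t: 20.02
tcp_pos: [0.4611, 0.2627, 0.1979]
ee_rot: [-0.073, 0.995, -0.005, 0.065]
contact_force: [-0.4, -0.8, -2.5]
finger_gap: 0.0096
grip_force: 55.0
```

Emit:
jog_arm --commands '[-0.003, -0.0149, 0.0013, 0.23, -1.49, 0.88, -0.0032, -0.0148, 0.0015, 0.23, -1.49, 0.88, -0.0034, -0.0148, 0.0016, 0.23, -1.49, 0.88, -0.0035, -0.0147, 0.0018, 0.23, -1.49, 0.88, -0.0037, -0.0146, 0.0019, 0.23, -1.49, 0.88]'

```text
t: 20.43
tcp_pos: [0.4873, 0.1916, 0.1947]
ee_rot: [-0.034, 0.991, -0.008, 0.131]
contact_force: [0.0, 0.7, -2.9]
finger_gap: 0.0093
grip_force: 55.0
```

Emit:
jog_arm --commands '[-0.0039, -0.0146, 0.0021, 0.23, -1.49, 0.88, -0.0041, -0.0145, 0.0022, 0.23, -1.49, 0.88, -0.0042, -0.0144, 0.0024, 0.23, -1.49, 0.88, -0.0044, -0.0143, 0.0026, 0.23, -1.49, 0.88, -0.0045, -0.0143, 0.0028, 0.23, -1.49, 0.88]'

```text
t: 20.85
tcp_pos: [0.5134, 0.1211, 0.1915]
ee_rot: [0.004, 0.981, -0.01, 0.195]
contact_force: [-0.2, 0.5, -2.8]
finger_gap: 0.0095
grip_force: 55.0
```

Emit:
jog_arm --commands '[-0.0047, -0.0142, 0.0029, 0.23, -1.49, 0.88, -0.0048, -0.0141, 0.0031, 0.23, -1.49, 0.88, -0.0049, -0.014, 0.0033, 0.23, -1.49, 0.88, -0.0051, -0.0139, 0.0035, 0.23, -1.49, 0.88, -0.0052, -0.0138, 0.0037, 0.23, -1.49, 0.88]'

```text
t: 21.27
tcp_pos: [0.54, 0.0496, 0.1881]
ee_rot: [0.044, 0.965, -0.013, 0.259]
contact_force: [0.2, 0.2, -3.2]
finger_gap: 0.0097
grip_force: 55.0
```

Emit:
jog_arm --commands '[0, 0, 0, 0, 0, 0, 0, 0, 0, 0, 0, 0, 0, 0, 0, 0, 0, 0, 0, 0, 0, 0, 0, 0, 0, 0, 0, 0, 0, 0]'

```text
t: 21.68
tcp_pos: [0.5406, 0.0516, 0.1888]
ee_rot: [0.042, 0.965, -0.012, 0.259]
contact_force: [0.4, -0.5, -2.8]
finger_gap: 0.0093
grip_force: 55.0
```

```bash
cat >> h.py <<'E'
TT=np.array([-.0004,-.0006,.0223])
def tray():
    s=ctrl.observe();R=Ro.from_quat(s["ee_rot"]).as_matrix();p=RR.T@(np.array(s["tcp_pos"])+R@TT-RO)
    print("t",s["t"],"tray rack mm",(p*1e3).round(1),"rot err",Ro.from_matrix(RT.T@R).as_rotvec(degrees=True).round(2),"F",(RR.T@s["contact_force"]).round(1),"M",np.round(s["ft_torque"],2),"gap",s["finger_gap"])
def tray_tcp(x,y,z): return RO+RR@np.array([x,y,z])-RT@TT
E
python3 - <<'E'
from h import *
st();tray();plan(tray_tcp(-.1085,0,.170),RT,1)
g=ctrl.grab_frame("scene")
o=cv2.inRange(cv2.cvtColor(g["img"],cv2.COLOR_RGB2HSV),(4,170,120),(17,255,255))[200:260,390:430];print("orange px",(o>0).sum(),np.argwhere(o>0)[:3])
E
```

```text
{'t': 21.6833, 'q': [-0.0274, 0.6221, -0.4152, 2.3468, 2.1421, 0.5238, -0.9229], 'tcp_pos': [0.5406, 0.0516, 0.1888], 'ee_rot': [0.0423, 0.9649, -0.0123, 0.259], 'contact_force': [0.3709, -0.5199, -2.7685], 'ft_torque': [0.0842, 0.7941, 0.0153], 'finger_gap': 0.0093, 'grip_force': 54.9953}
t 21.6833 tray rack mm [-108.9    1.4  169.7] rot err [ 0.08 -0.06 -0.08] F [ 0.4 -0.5 -2.8] M [0.08 0.79 0.02] gap 0.00934540537250711
maxshift 0.0003 len 0.0003001944818118701 turn 0.03
[-0.0001, -0.0003, -0.0, -0.02, 0.01, 0.02, -0.0001, -0.0003, -0.0, -0.02, 0.01, 0.02, -0.0001, -0.0003, -0.0, -0.02, 0.01, 0.02, -0.0001, -0.0003, -0.0, -0.02, 0.01, 0.02, -0.0001, -0.0003, -0.0, -0.02, 0.01, 0.02]
orange px 0 []
```

Emit:
jog_arm --commands '[0, 0, 0.01, 0, 0, 0, 0, 0, 0.01, 0, 0, 0, 0, 0, 0.01, 0, 0, 0, 0, 0, 0.01, 0, 0, 0, 0, 0, 0.01, 0, 0, 0]'

```text
t: 22.15
tcp_pos: [0.5659, 0.0478, 0.1438]
ee_rot: [0.043, 0.965, -0.013, 0.259]
contact_force: [-0.6, -0.3, -3.2]
finger_gap: 0.0092
grip_force: 55.0
```

Emit:
jog_arm --commands '[0, 0, 0.002, 0, 0, 0, 0, 0, 0.002, 0, 0, 0, 0, 0, 0.002, 0, 0, 0, 0, 0, 0.001, 0, 0, 0, 0, 0, 0, 0, 0, 0]'

```text
t: 22.57
tcp_pos: [0.5689, 0.0476, 0.1393]
ee_rot: [0.043, 0.965, -0.013, 0.259]
contact_force: [-1.4, 0.2, -3.1]
finger_gap: 0.0095
grip_force: 55.0
```

```bash
python3 - <<'E'
from h import *
tray()
E
```

```text
t 22.5667 tray rack mm [-8.040e+01 -1.000e-01  1.202e+02] rot err [ 0.15 -0.06 -0.  ] F [-1.4  0.1 -3.1] M [0.08 0.79 0.05] gap 0.009469358052885802
```

Emit:
jog_arm --commands '[0, 0, 0.001, 0, 0, 0, 0, 0, 0.001, 0, 0, 0, 0, 0, 0.001, 0, 0, 0, 0, 0, 0, 0, 0, 0, 0, 0, 0, 0, 0, 0]'

```text
t: 22.98
tcp_pos: [0.5703, 0.0473, 0.1373]
ee_rot: [0.043, 0.965, -0.013, 0.259]
contact_force: [-3.6, -1.4, 4.6]
finger_gap: 0.0097
grip_force: 55.0
```

```bash
python3 - <<'E'
from h import *
tray()
E
```

```text
t 22.9833 tray rack mm [-79.   -0.3 118.3] rot err [ 0.17 -0.11 -0.02] F [-3.4 -1.7  4.6] M [ 0.08  0.67 -0.01] gap 0.009676080776961873
```

Emit:
jog_arm --commands '[0, 0, 0, 0, 0, 0, 0, 0, 0, 0, 0, 0, 0, 0, 0, 0, 0, 0, 0, 0, 0, 0, 0, 0, 0, 0, 0, 0, 0, 0]' --fingers 50

```text
t: 23.4
tcp_pos: [0.5707, 0.0476, 0.1367]
ee_rot: [0.043, 0.965, -0.013, 0.259]
contact_force: [-0.8, 1.0, -0.2]
finger_gap: 0.0404
grip_force: 0.0
```

Emit:
jog_arm --commands '[0, 0, -0.01, 0, 0, 0, 0, 0, -0.02, 0, 0, 0, 0, 0, -0.03, 0, 0, 0, 0, 0, -0.04, 0, 0, 0, 0, 0, -0.04, 0, 0, 0]'

```text
t: 23.82
tcp_pos: [0.4991, 0.0544, 0.2586]
ee_rot: [0.043, 0.965, -0.012, 0.258]
contact_force: [0.1, -1.3, -0.2]
finger_gap: 0.0442
grip_force: 0.0
```

Emit:
jog_arm --commands '[0, 0.04, -0.01, 0, 0, 0, 0, 0.04, -0.01, 0, 0, 0, 0, 0.04, 0, 0, 0, 0, 0, 0.04, 0, 0, 0, 0, 0, 0.04, 0, 0, 0, 0]'

```text
t: 24.23
tcp_pos: [0.5082, 0.2514, 0.2748]
ee_rot: [0.043, 0.965, -0.012, 0.259]
contact_force: [0.6, -0.1, -0.2]
finger_gap: 0.0441
grip_force: 0.0
```

```bash
python3 - <<'E'
from h import *
st();f=ctrl.grab_frame("scene");h=ctrl.grab_frame("side")
cv2.imwrite("pics/c6.png",np.hstack([cv2.resize(x["img"][y:y+240,u:u+160,::-1],None,fx=2.5,fy=2.5,interpolation=cv2.INTER_CUBIC) for x,u,y in((f,290,120),(h,290,120))]))
E
```

```text
{'t': 24.2333, 'q': [-0.5953, 0.4713, -0.2467, 2.1165, 1.2231, 0.547, -0.3894], 'tcp_pos': [0.5082, 0.2514, 0.2748], 'ee_rot': [0.0428, 0.9647, -0.0124, 0.2594], 'contact_force': [0.6022, -0.1062, -0.1923], 'ft_torque': [0.0669, 0.4375, -0.0193], 'finger_gap': 0.0441, 'grip_force': 0.0}
```

View pics/c6.png

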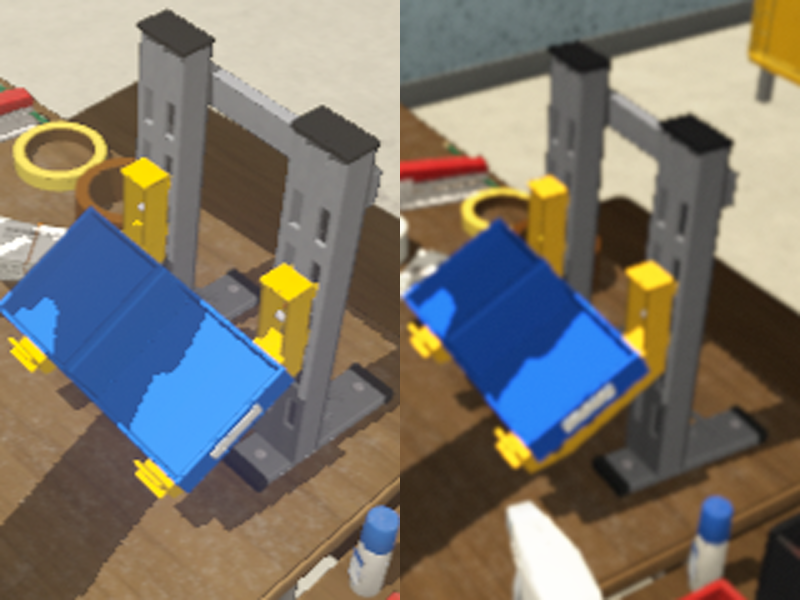

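```bash
python3 - <<'E'
from h import *
f=ctrl.grab_frame("scene");h=ctrl.grab_frame("side")
X=tri([(f,(404.8,233.2)),(h,(390,230.2))]);print(RR.T@(X-RO),[RR.T@(onz(f,(404.8,233.2),z)-RO) for z in(.216,.228)])
print(ctrl.close_job())
E
```

```text
[-0.01442899 -0.08210544  0.21460825] [array([-0.0139989 , -0.08286682,  0.216     ]), array([-0.0238319 , -0.09112882,  0.228     ])]
the job is handed in; nothing more can be done
None
```

The job is handed in at about 24 s. The right bracket is hooked and pressed home, and the tray lies across both arms at its seat. I did not see the orange catch itself: that it snapped out is inferred from the snap in the press force, the hard stop after 12 mm of travel and the thumb pad triangulated at home height. No verdict came back.

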